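# Lay a firebrick screen in half-bond on a brazing hearth

## Robot

A 6-joint arm with a two-finger parallel gripper is mounted at the origin on a cart in front of the work surface, level with it; the furniture and walls round the work are solid. World frame = base frame: x ahead of the robot, y to its left, z up, the work surface at z = 0. Lengths are in m, angles in rad, forces in N, time in s.
With the tool pointing down it reaches from about 0.425 to 0.95 m from the base axis. Payload 3.5 kg.
Tool frame: the origin (TCP) lies between the finger pads; the fingertips stand 25 mm ahead of it and the grasp point (between the pads) lies 6 mm ahead of it (ctrl.finger_overhang is the distance from the TCP to the fingertips, in m); x points along the fingers, y is the direction in which the jaws open and shut, and the axes are right-handed (so a half turn about x gives the same grasp; the last joint's range is limited). The gripper opens to 85 mm and grips with 20 to 120 N. Pads are 22 mm wide; open, the fingers measure 114 mm over their backs; the gripper's body (76 mm by 85 mm) begins 54 mm behind the grasp point. The pads swing forward as they close: fully open they stand 13 mm farther back than shut.
Start: joints at [1.191, 0.286, 1.577, -0, 1.279, -0.15], TCP at [0.154, 0.657, 0.256] pointing down, gripper open.
Joint ranges: [-2.77, 2.77], [-0.9, 2.22], [0.21, 2.48], [-1.53, 4.67], [0.24, 2.81], [-2.84, 2.84]. Speed limits (rad/s): [2.79, 2.79, 3.14, 3.14, 3.14, 3.14].

## Interface

Orientations are given as a unit quaternion [x, y, z, w].
In Python, from plant import ctrl gives the robot as it stands.
- The arm moves only by the tool play_rows, never from a script. Its argument "targets" is a list of rows, each an object with "delta_pos": the shift along the world's x, y, z normalised to -1 to 1, where 1 is 1000 mm, a list of three; "delta_rot": the turn, a rotation vector about the world's x, y, z normalised to -1 to 1, where 1 is pi rad, a list of three; "claw": the finger opening in mm, from 0 to 85.4. In form: [{"delta_pos": [tx, ty, tz], "delta_rot": [wx, wy, wz], "claw": claw}, ...]. A call has 1 to 20 rows; each row is the pose to reach, as a shift and turn from the pose measured when the call began, turning the shorter way round; what a row does not reach only later rows make up. A row lasts 1/12 s, in which the tool goes at most 41.7 mm and 7.16 degrees, less where a joint would pass 70% of its speed; a pose out of reach is approached as far as the arm can. A call with a number of a shift or a turn outside -1 to 1 is refused whole. A call with a gripper value outside its range is refused whole. The fingers move at their own pace and stop on an object; "newtons" is the grip in N (left out, the last holds). Time passes only in rows, so rows that repeat a pose let the fingers close. It gives the time, the measured TCP pose, the force and the opening at its end, in the units of the state.
- ctrl.get_state(): the state, without advancing time (a new reading comes with each control period).
- ctrl.read_camera(name): name is "side" or "top" or "wrist"; returns the picture (384x512x3 uint8, blue, green, red); there is no depth.
- ctrl.calibration(name): a dict with "fx", "fy", "cx", "cy" (pixels), "k1" (the pictures are not rectified: a ray, as slopes to the right and down, at radius r is drawn at 1 + k1 r^2 times it, then the intrinsics apply), "camera_from_world" (4x4, takes a point from world to camera coordinates). Camera axes: x right, y down, z forward; pixel columns grow to the right and rows downward; lengths in m; the calibration is good to about 2 mm. A picture is of the moment at which its call begins: read the wrist's pose just before it. calibration takes no time and is no camera call; for the wrist camera it gives the pose at the moment of the call.
- ctrl.sign_off(): hands the job in, once; it reports no verdict.
The state is a dict: "time": time; "qpos": joint angles; "dq": joint speeds; "joint_efforts": joint torques, N m; "eef_pos": TCP position; "tcp_rot": TCP orientation; "contact_force": force on the tool from outside, world axes, zero at the start; "wrist_torque": the same for the moment, N m; "opening": opening from 0.0 (shut) to 1.0 (fully open).
Only numpy, scipy, OpenCV 4.12 (cv2) and the standard library are available. Lean on these libraries where they do the work, as an engineer would, in place of code of your own. Each camera call takes 0.05 s, during which the arm holds its last target. There are 200 camera calls.

## Task

The bottom course of a firebrick screen is mortared into the steel hearth tray; lay the rest dry on it in staggered courses, each shifted by half a brick against the one below, with the same open joints, flush ends and flush faces: second course a half brick at the end where the bottom course has none and two whole bricks, third course a half brick at the other end and up to two whole bricks, fourth course whatever whole bricks are left. The half bricks of full height are on the parts carousel: turn it by its pegs until one of them stands at the fixed pointer, let it rest, take it and lay it in the second course; then turn the carousel until the other stands at the pointer, let it rest, and take that one for the third course. Use up all whole bricks on the bench, and leave the thin half brick and the reel in the carousel and the other things on the bench where they are.

Things in the scene. Friction and masses are not known exactly. Their poses are not given: they have to be found in the camera images.
- hearth: Fixed dark steel tray, 70 x 264 mm, rim 10 mm high, with a bottom course of firebricks mortared in it, 44 mm thick, top face 36 mm above the bench. Origin: tray centre on the bench; the wall runs along y. Bottom course from +y to -y: whole brick (centre y +72 mm), whole (-24), half (-96). Whole bricks are 90 mm long, halves 42, joints 6; the course ends at y = +117 and -117 mm.
- place2_half (a point): Where the centre of the half brick of the second course belongs: hearth (0, +96, 50) mm, axes as the hearth's.
- place2_mid (a point): Centre of the middle brick (whole) of the second course: hearth (0, +24, 50) mm.
- place2_end (a point): Centre of the last brick (whole) of the second course: hearth (0, -72, 50) mm.
- place3_a (a point): Centre of a whole brick of the third course: hearth (0, +72, 78) mm. With only three whole bricks, place3_a or place3_b stays empty, whichever you like.
- place3_b (a point): Centre of a whole brick of the third course: hearth (0, -24, 78) mm.
- place3_half (a point): Centre of the half brick of the third course: hearth (0, -96, 78) mm.
- place4_a (a point): Centre of a whole brick of the fourth course: hearth (0, +24, 106) mm. Used only when the third course is full; a fifth whole brick goes here or at place4_b.
- place4_b (a point): Centre of a whole brick of the fourth course: hearth (0, -72, 106) mm.
- carousel_foot: Fixed foot of the carousel, a steel disc with an arm that ends in a small upright pointer (30 mm high) outside the revolving disc. Origin: on the axis, on the bench surface; the pointer stands in its -x direction, 144 mm from the axis, on the robot's side. A cabinet hangs low behind the far side: turn it by pegs on the robot's side.
- pick_point (a point): Where the centre of a half brick is when its pocket stands at the pointer: 75 mm from the axis towards the pointer, 38 mm above the bench. Within 15 mm counts as at the pointer.
- carousel (a joint): Turn of the aluminium disc in rad, 0 at the start, growing counter-clockwise from above, free from -7 to 7; stays where it is left (friction about 0.06 N m). Disc 250 mm across, top 24 mm above the bench; four pockets at 90 degrees, 75 mm from the axis, each between low curbs (6 mm high) on its inner and outer side and open at the two sides.
- peg0 (a point): Top of one of four upright round steel pegs on the disc, 12 mm diameter, from the disc up to 66 mm above the bench, 110 mm from the axis, one midway between each two pockets (every 90 degrees). peg0 stands 45 degrees counter-clockwise (from above) from half_a's pocket. Turn the carousel by pinching or pushing a peg.
- half_a: Loose buff half brick of full height, 44 (x) x 42 (y) x 28 (z) mm, 70 g, in a pocket of the carousel, opposite the other half brick. Origin: its centre. In the wall its y runs along the wall; in the pocket its x runs along the rim, so that a grasp across x has free sides. The two are alike.
- half_b: Loose buff half brick of full height, 44 (x) x 42 (y) x 28 (z) mm, 70 g, in a pocket of the carousel, opposite the other half brick. Origin: its centre. In the wall its y runs along the wall; in the pocket its x runs along the rim, so that a grasp across x has free sides. The two are alike.
- brick1: Loose buff whole firebrick, 44 (x) x 90 (y) x 28 (z) mm, 150 g, lying flat. Origin: its centre, 14 mm above what it lies on. Either end and either broad face may be used. At the start brick5 lies on it.
- brick2: Loose buff whole firebrick, 44 (x) x 90 (y) x 28 (z) mm, 150 g, lying flat. Origin: its centre, 14 mm above what it lies on. Either end and either broad face may be used. On the bench; may be absent (one to three of brick2, brick3 and brick4 are there).
- brick3: Loose buff whole firebrick, 44 (x) x 90 (y) x 28 (z) mm, 150 g, lying flat. Origin: its centre, 14 mm above what it lies on. Either end and either broad face may be used. On the bench; may be absent (one to three of brick2, brick3 and brick4 are there).
- brick4: Loose buff whole firebrick, 44 (x) x 90 (y) x 28 (z) mm, 150 g, lying flat. Origin: its centre, 14 mm above what it lies on. Either end and either broad face may be used. On the bench; may be absent (one to three of brick2, brick3 and brick4 are there).
- brick5: Loose buff whole firebrick, 44 (x) x 90 (y) x 28 (z) mm, 150 g, lying flat. Origin: its centre, 14 mm above what it lies on. Either end and either broad face may be used. At the start it lies on brick1.
- thin_half: Thin half brick, 44 x 42 x 12 mm, in another pocket; not wanted, stays in the carousel. Origin: its centre.
- solder_reel: Reel of solder standing on its flange, 54 mm diameter, 36 mm high, in another pocket; stays in the carousel. Origin: underside.
- bit_box: Bystander: dark green closed box, 55 x 85 x 24 mm. Origin: underside.
- black_block: Bystander: black block, 46 x 62 x 34 mm. Origin: underside.
There are look-alikes about, which are no part of the job. What is shaped like the thin_half but red is not meant.

How it is judged:
On the way, in this order (a step that is already met when the one before it is completed fails the run):
1. a half brick, still in its pocket and not held, has been turned to the pointer (((distance between half_a and pick_point below 0.015 m and contact force between the fingers and half_a below 0.5 N) or (distance between half_b and pick_point below 0.015 m and contact force between the fingers and half_b below 0.5 N)) and velocity of joint carousel between -0.1 and 0.1 rad/s), for 0.2 s.
2. a half brick lies at its place in the second course (((distance between half_a and place2_half below 0.011 m and z of half_a in the frame of place2_half below 0.004 m and angle between the y axis of half_a and the y axis of hearth, either way round below 0.12 rad) or (distance between half_b and place2_half below 0.011 m and z of half_b in the frame of place2_half below 0.004 m and angle between the y axis of half_b and the y axis of hearth, either way round below 0.12 rad))), for 0.2 s.
3. the other half brick, still in its pocket and not held, has been turned to the pointer (all of step 1), for 0.2 s.
At the end, for the whole second after the job is handed in: Second course full, a half brick at its end of the third, every other whole brick in the third course or, once that is full, in the fourth; each centre within 11 mm of its place, flat, within 0.12 rad of the wall, at rest; thin half brick and reel still on the carousel (((distance between half_a and place2_half below 0.011 m and z of half_a in the frame of place2_half below 0.004 m and angle between the y axis of half_a and the y axis of hearth, either way round below 0.12 rad) or (distance between half_b and place2_half below 0.011 m and z of half_b in the frame of place2_half below 0.004 m and angle between the y axis of half_b and the y axis of hearth, either way round below 0.12 rad)) and ((distance between half_a and place3_half below 0.011 m and z of half_a in the frame of place3_half below 0.004 m and angle between the y axis of half_a and the y axis of hearth, either way round below 0.12 rad) or (distance between half_b and place3_half below 0.011 m and z of half_b in the frame of place3_half below 0.004 m and angle between the y axis of half_b and the y axis of hearth, either way round below 0.12 rad)) and ((distance between brick1 and place2_mid below 0.011 m and z of brick1 in the frame of place2_mid below 0.004 m and angle between the y axis of brick1 and the y axis of hearth, either way round below 0.12 rad) or (distance between brick2 and place2_mid below 0.011 m and z of brick2 in the frame of place2_mid below 0.004 m and angle between the y axis of brick2 and the y axis of hearth, either way round below 0.12 rad) or (distance between brick3 and place2_mid below 0.011 m and z of brick3 in the frame of place2_mid below 0.004 m and angle between the y axis of brick3 and the y axis of hearth, either way round below 0.12 rad) or (distance between brick4 and place2_mid below 0.011 m and z of brick4 in the frame of place2_mid below 0.004 m and angle between the y axis of brick4 and the y axis of hearth, either way round below 0.12 rad) or (distance between brick5 and place2_mid below 0.011 m and z of brick5 in the frame of place2_mid below 0.004 m and angle between the y axis of brick5 and the y axis of hearth, either way round below 0.12 rad)) and ((distance between brick1 and place2_end below 0.011 m and z of brick1 in the frame of place2_end below 0.004 m and angle between the y axis of brick1 and the y axis of hearth, either way round below 0.12 rad) or (distance between brick2 and place2_end below 0.011 m and z of brick2 in the frame of place2_end below 0.004 m and angle between the y axis of brick2 and the y axis of hearth, either way round below 0.12 rad) or (distance between brick3 and place2_end below 0.011 m and z of brick3 in the frame of place2_end below 0.004 m and angle between the y axis of brick3 and the y axis of hearth, either way round below 0.12 rad) or (distance between brick4 and place2_end below 0.011 m and z of brick4 in the frame of place2_end below 0.004 m and angle between the y axis of brick4 and the y axis of hearth, either way round below 0.12 rad) or (distance between brick5 and place2_end below 0.011 m and z of brick5 in the frame of place2_end below 0.004 m and angle between the y axis of brick5 and the y axis of hearth, either way round below 0.12 rad)) and ((distance between brick1 and place2_mid below 0.011 m and z of brick1 in the frame of place2_mid below 0.004 m and angle between the y axis of brick1 and the y axis of hearth, either way round below 0.12 rad) or (distance between brick1 and place2_end below 0.011 m and z of brick1 in the frame of place2_end below 0.004 m and angle between the y axis of brick1 and the y axis of hearth, either way round below 0.12 rad) or (distance between brick1 and place3_a below 0.011 m and z of brick1 in the frame of place3_a below 0.004 m and angle between the y axis of brick1 and the y axis of hearth, either way round below 0.12 rad) or (distance between brick1 and place3_b below 0.011 m and z of brick1 in the frame of place3_b below 0.004 m and angle between the y axis of brick1 and the y axis of hearth, either way round below 0.12 rad) or (distance between brick1 and place4_a below 0.011 m and z of brick1 in the frame of place4_a below 0.004 m and angle between the y axis of brick1 and the y axis of hearth, either way round below 0.12 rad) or (distance between brick1 and place4_b below 0.011 m and z of brick1 in the frame of place4_b below 0.004 m and angle between the y axis of brick1 and the y axis of hearth, either way round below 0.12 rad)) and ((distance between brick2 and place2_mid below 0.011 m and z of brick2 in the frame of place2_mid below 0.004 m and angle between the y axis of brick2 and the y axis of hearth, either way round below 0.12 rad) or (distance between brick2 and place2_end below 0.011 m and z of brick2 in the frame of place2_end below 0.004 m and angle between the y axis of brick2 and the y axis of hearth, either way round below 0.12 rad) or (distance between brick2 and place3_a below 0.011 m and z of brick2 in the frame of place3_a below 0.004 m and angle between the y axis of brick2 and the y axis of hearth, either way round below 0.12 rad) or (distance between brick2 and place3_b below 0.011 m and z of brick2 in the frame of place3_b below 0.004 m and angle between the y axis of brick2 and the y axis of hearth, either way round below 0.12 rad) or (distance between brick2 and place4_a below 0.011 m and z of brick2 in the frame of place4_a below 0.004 m and angle between the y axis of brick2 and the y axis of hearth, either way round below 0.12 rad) or (distance between brick2 and place4_b below 0.011 m and z of brick2 in the frame of place4_b below 0.004 m and angle between the y axis of brick2 and the y axis of hearth, either way round below 0.12 rad)) and ((distance between brick3 and place2_mid below 0.011 m and z of brick3 in the frame of place2_mid below 0.004 m and angle between the y axis of brick3 and the y axis of hearth, either way round below 0.12 rad) or (distance between brick3 and place2_end below 0.011 m and z of brick3 in the frame of place2_end below 0.004 m and angle between the y axis of brick3 and the y axis of hearth, either way round below 0.12 rad) or (distance between brick3 and place3_a below 0.011 m and z of brick3 in the frame of place3_a below 0.004 m and angle between the y axis of brick3 and the y axis of hearth, either way round below 0.12 rad) or (distance between brick3 and place3_b below 0.011 m and z of brick3 in the frame of place3_b below 0.004 m and angle between the y axis of brick3 and the y axis of hearth, either way round below 0.12 rad) or (distance between brick3 and place4_a below 0.011 m and z of brick3 in the frame of place4_a below 0.004 m and angle between the y axis of brick3 and the y axis of hearth, either way round below 0.12 rad) or (distance between brick3 and place4_b below 0.011 m and z of brick3 in the frame of place4_b below 0.004 m and angle between the y axis of brick3 and the y axis of hearth, either way round below 0.12 rad)) and ((distance between brick4 and place2_mid below 0.011 m and z of brick4 in the frame of place2_mid below 0.004 m and angle between the y axis of brick4 and the y axis of hearth, either way round below 0.12 rad) or (distance between brick4 and place2_end below 0.011 m and z of brick4 in the frame of place2_end below 0.004 m and angle between the y axis of brick4 and the y axis of hearth, either way round below 0.12 rad) or (distance between brick4 and place3_a below 0.011 m and z of brick4 in the frame of place3_a below 0.004 m and angle between the y axis of brick4 and the y axis of hearth, either way round below 0.12 rad) or (distance between brick4 and place3_b below 0.011 m and z of brick4 in the frame of place3_b below 0.004 m and angle between the y axis of brick4 and the y axis of hearth, either way round below 0.12 rad) or (distance between brick4 and place4_a below 0.011 m and z of brick4 in the frame of place4_a below 0.004 m and angle between the y axis of brick4 and the y axis of hearth, either way round below 0.12 rad) or (distance between brick4 and place4_b below 0.011 m and z of brick4 in the frame of place4_b below 0.004 m and angle between the y axis of brick4 and the y axis of hearth, either way round below 0.12 rad)) and ((distance between brick5 and place2_mid below 0.011 m and z of brick5 in the frame of place2_mid below 0.004 m and angle between the y axis of brick5 and the y axis of hearth, either way round below 0.12 rad) or (distance between brick5 and place2_end below 0.011 m and z of brick5 in the frame of place2_end below 0.004 m and angle between the y axis of brick5 and the y axis of hearth, either way round below 0.12 rad) or (distance between brick5 and place3_a below 0.011 m and z of brick5 in the frame of place3_a below 0.004 m and angle between the y axis of brick5 and the y axis of hearth, either way round below 0.12 rad) or (distance between brick5 and place3_b below 0.011 m and z of brick5 in the frame of place3_b below 0.004 m and angle between the y axis of brick5 and the y axis of hearth, either way round below 0.12 rad) or (distance between brick5 and place4_a below 0.011 m and z of brick5 in the frame of place4_a below 0.004 m and angle between the y axis of brick5 and the y axis of hearth, either way round below 0.12 rad) or (distance between brick5 and place4_b below 0.011 m and z of brick5 in the frame of place4_b below 0.004 m and angle between the y axis of brick5 and the y axis of hearth, either way round below 0.12 rad)) and (height (world z) of each of brick1, brick2, brick3, brick4, brick5 below 0.095 m or (((distance between brick1 and place3_a below 0.011 m and z of brick1 in the frame of place3_a below 0.004 m and angle between the y axis of brick1 and the y axis of hearth, either way round below 0.12 rad) or (distance between brick2 and place3_a below 0.011 m and z of brick2 in the frame of place3_a below 0.004 m and angle between the y axis of brick2 and the y axis of hearth, either way round below 0.12 rad) or (distance between brick3 and place3_a below 0.011 m and z of brick3 in the frame of place3_a below 0.004 m and angle between the y axis of brick3 and the y axis of hearth, either way round below 0.12 rad) or (distance between brick4 and place3_a below 0.011 m and z of brick4 in the frame of place3_a below 0.004 m and angle between the y axis of brick4 and the y axis of hearth, either way round below 0.12 rad) or (distance between brick5 and place3_a below 0.011 m and z of brick5 in the frame of place3_a below 0.004 m and angle between the y axis of brick5 and the y axis of hearth, either way round below 0.12 rad)) and ((distance between brick1 and place3_b below 0.011 m and z of brick1 in the frame of place3_b below 0.004 m and angle between the y axis of brick1 and the y axis of hearth, either way round below 0.12 rad) or (distance between brick2 and place3_b below 0.011 m and z of brick2 in the frame of place3_b below 0.004 m and angle between the y axis of brick2 and the y axis of hearth, either way round below 0.12 rad) or (distance between brick3 and place3_b below 0.011 m and z of brick3 in the frame of place3_b below 0.004 m and angle between the y axis of brick3 and the y axis of hearth, either way round below 0.12 rad) or (distance between brick4 and place3_b below 0.011 m and z of brick4 in the frame of place3_b below 0.004 m and angle between the y axis of brick4 and the y axis of hearth, either way round below 0.12 rad) or (distance between brick5 and place3_b below 0.011 m and z of brick5 in the frame of place3_b below 0.004 m and angle between the y axis of brick5 and the y axis of hearth, either way round below 0.12 rad)))) and linear speed of each of brick1, brick2, brick3, brick4, brick5, half_a, half_b below 0.02 m/s and horizontal distance between each of thin_half, solder_reel and carousel_foot below 0.12 m and height (world z) of each of thin_half, solder_reel above 0.02 m); the robot touches nothing.
It fails at once if the bit box (a bystander) is pushed more than 3 cm (distance of bit_box from where it was at the start of the episode above 0.03 m).
It fails at once if the black block (a bystander) is pushed more than 3 cm (distance of black_block from where it was at the start of the episode above 0.03 m).
Of brick2, brick3, brick4 only 1 to 3 are there at a start; the rules pass over those that are not, and their reading is None.
At some moment in a run one of brick2, brick3 may be knocked a few centimetres aside while the robot is not near it.
Once in a run the grip may slacken for a moment while it holds something.
It also fails if it takes over 210 s, if anything falls off the work surface, if the arm or the gripper's body presses on something with over 40 N, if the wrist force passes 120 N, or if a joint passes its speed limit or range.

## Working session

There is one attempt and no reset: what is moved stays moved. The work goes in short steps, Python scripts to look and compute and a tool call to move; the robot and the scene stay as the last step left them, time stands still between calls to the robot, and variables do not carry over. Pictures are saved under pics/ and viewed, about 12 in all and at most 16, crops included, and the job is handed in when it is done.

Besides the shell and the picture viewer there is one more tool, called after ">>>" by a JSON object that holds its "api" and its "payload", one argument or row to a line. play_rows: Moves the arm, as the interface text tells. Its arguments: {"type":"object","properties":{"targets":{"type":"array"},"newtons":{"type":"number"}},"required":["targets"]}

```bash
ls; mkdir -p pics
cat > h.py <<'E'
import numpy as np, cv2
from plant import ctrl
from scipy.spatial.transform import Rotation as R
def cal(n):
    c=ctrl.calibration(n); K=np.array([[c['fx'],0,c['cx']],[0,c['fy'],c['cy']],[0,0,1]]);return K,c['k1'],np.array(c['camera_from_world'])
def proj(P,c):
    K,k1,T=c; P=np.atleast_2d(P); q=P@T[:3,:3].T+T[:3,3]; s=q[:,:2]/q[:,2:]
    s=s*(1+k1*(s**2).sum(1,keepdims=True)); return s*[K[0,0],K[1,1]]+[K[0,2],K[1,2]]
def unproj(px,z,c):
    K,k1,T=c; px=np.atleast_2d(np.float64(px)); d=(px-[K[0,2],K[1,2]])/[K[0,0],K[1,1]]; s=d.copy()
    for _ in range(20): s=d/(1+k1*(s**2).sum(1,keepdims=True))
    r=np.c_[s,np.ones(len(s))]@T[:3,:3]; o=-T[:3,:3].T@T[:3,3]
    return o+r*((z-o[2])/r[:,2])[:,None]
def st():
    s=ctrl.get_state(); print('t',round(s['time'],2),'pos',np.round(s['eef_pos'],4),'x',np.round(R.from_quat(s['tcp_rot']).as_matrix()[:,0],3),'y',np.round(R.from_quat(s['tcp_rot']).as_matrix()[:,1],3),'F',np.round(s['contact_force'],1),'op',round(s['opening'],3),'q6',np.round(s['qpos'],2)); return s
def snap(n,f):
    c=cal(n); im=ctrl.read_camera(n); cv2.imwrite('pics/'+f+'.png',im); return im,c
E
python3 - <<'E'
from h import *
st()
for n in('top','side','wrist'):
    im,c=snap(n,n+'0'); print(n,c[0].round(1).tolist(),c[1],c[2].round(3).tolist())
a=cv2.imread('pics/top0.png'); cv2.imwrite('pics/top0b.png',cv2.resize(a,(800,600),interpolation=cv2.INTER_CUBIC))
E
```

```text
pics
t 0.0 pos [0.1535 0.6567 0.2549] x [-0.001 -0.002 -1.   ] y [ 0.228  0.974 -0.002] F [ 0.6 -0.6  0.1] op 1.002 q6 [ 1.19  0.29  1.58  0.    1.28 -0.15]
top [[405.2, 0.0, 253.9], [0.0, 405.2, 191.3], [0.0, 0.0, 1.0]] -0.07722923458930762 [[-0.026, -1.0, -0.003, -0.129], [-0.99, 0.027, -0.142, 0.514], [0.142, -0.001, -0.99, 1.573], [0.0, 0.0, 0.0, 1.0]]
side [[426.0, 0.0, 257.0], [0.0, 426.0, 192.2], [0.0, 0.0, 1.0]] -0.11091896708416578 [[0.948, -0.319, 0.021, -0.526], [-0.12, -0.414, -0.902, 0.091], [0.296, 0.852, -0.431, 1.524], [0.0, 0.0, 0.0, 1.0]]
wrist [[343.2, 0.0, 260.6], [0.0, 343.2, 193.9], [0.0, 0.0, 1.0]] 0.029795511322959267 [[0.227, 0.974, -0.002, -0.674], [0.925, -0.215, 0.313, -0.042], [0.304, -0.073, -0.95, 0.38], [0.0, 0.0, 0.0, 1.0]]
```

View pics/top0b.png

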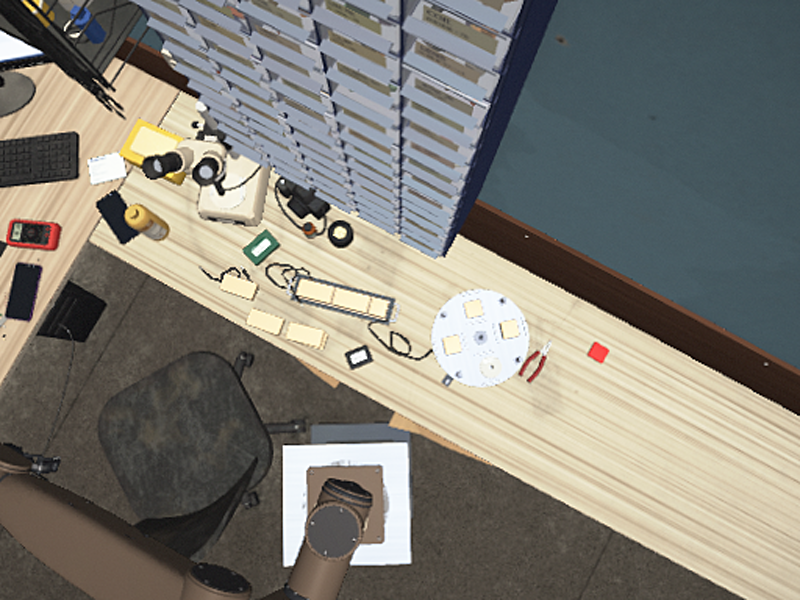

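View pics/side0.png

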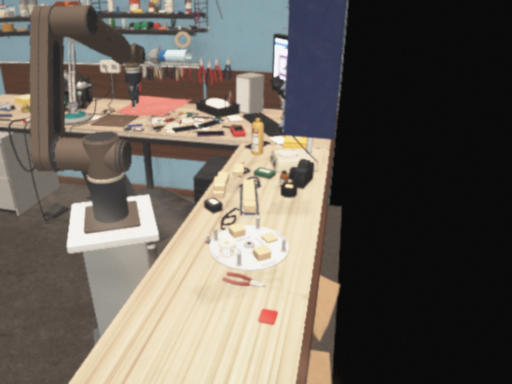

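The top view shows the tray at about (342,298) and the carousel at (480,338), with its pointer at (447,380). The halves look to be at (453,344) and (510,328), the thin one at (474,309) and the reel at (490,367). Bricks lie at (238,287), (265,322) and (305,335). I'll enlarge this area to measure it.

Run:
```python
from h import *
a=cv2.imread('pics/top0.png')[150:255,125:345]
cv2.imwrite('pics/c1.png',cv2.resize(a,None,fx=3.6,fy=3.6,interpolation=cv2.INTER_CUBIC))
a=cv2.imread('pics/side0.png')[145:295,180:320]
cv2.imwrite('pics/c2.png',cv2.resize(a,None,fx=4,fy=4,interpolation=cv2.INTER_CUBIC))
c=cal('top')
s=512/800
for n,p,z in [('tray',(342,298),.036),('car',(480,338),.024),('ptr',(447,380),.015),('b1',(238,287),.028),('b2',(265,322),.028),('b3',(305,335),.028)]:
    print(n,unproj(np.array(p)*s,z,c).round(3))
```

```text
tray [[ 0.516 -0.004  0.036]]
car [[ 0.406 -0.352  0.024]]
ptr [[ 0.302 -0.265  0.015]]
b1 [[0.553 0.265 0.028]]
b2 [[0.461 0.195 0.028]]
b3 [[0.425 0.092 0.028]]
```

View pics/c1.png

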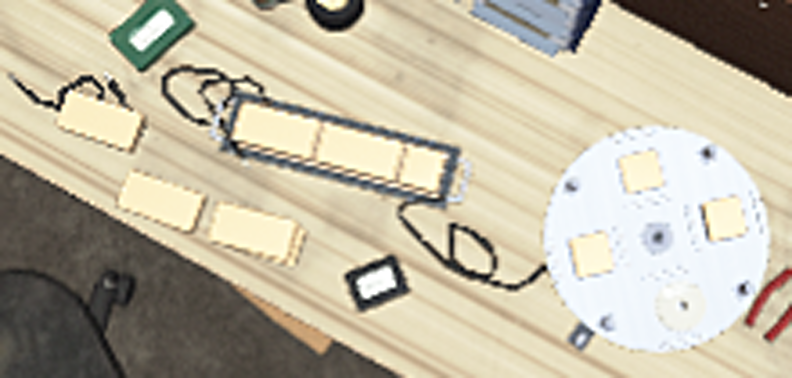

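View pics/c2.png

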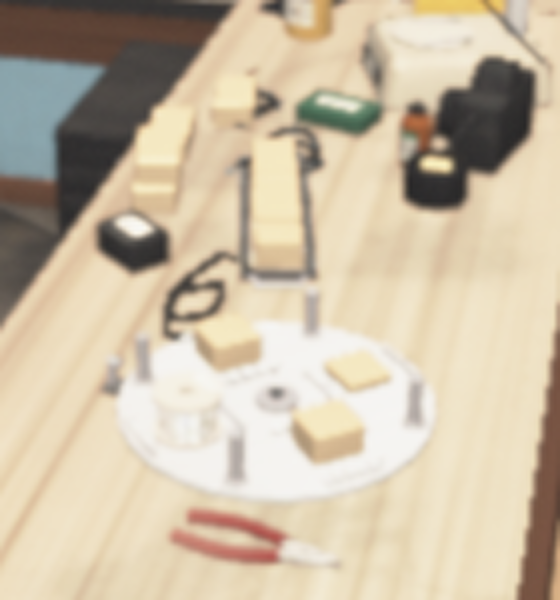

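The side view confirms the layout: the stack (brick5 on brick1) is at c1 (255,232) and single bricks are at (160,200) and (100,122), so there are 4 whole bricks. The full-height halves are at c1 (590,255) and (725,218), the thin one at (640,172), the reel at (682,305). Next I'll take a close look with the wrist camera.

>>> {"api": "play_rows", "payload": {
  "targets": [
    {"delta_pos":[0.25,-0.3,0.075],"delta_rot":[0,0,0],"claw":85},
    {"delta_pos":[0.25,-0.3,0.075],"delta_rot":[0,0,0],"claw":85},
    {"delta_pos":[0.25,-0.3,0.075],"delta_rot":[0,0,0],"claw":85},
    {"delta_pos":[0.25,-0.3,0.075],"delta_rot":[0,0,0],"claw":85},
    {"delta_pos":[0.25,-0.3,0.075],"delta_rot":[0,0,0],"claw":85},
    {"delta_pos":[0.25,-0.3,0.075],"delta_rot":[0,0,0],"claw":85},
    {"delta_pos":[0.25,-0.3,0.075],"delta_rot":[0,0,0],"claw":85},
    {"delta_pos":[0.25,-0.3,0.075],"delta_rot":[0,0,0],"claw":85},
    {"delta_pos":[0.26,-0.577,0.075],"delta_rot":[0,0,0],"claw":85},
    {"delta_pos":[0.27,-0.577,0.075],"delta_rot":[0,0,0],"claw":85},
    {"delta_pos":[0.27,-0.577,0.075],"delta_rot":[0,0,0],"claw":85},
    {"delta_pos":[0.27,-0.577,0.075],"delta_rot":[0,0,0],"claw":85},
    {"delta_pos":[0.27,-0.577,0.075],"delta_rot":[0,0,0],"claw":85},
    {"delta_pos":[0.27,-0.577,0.075],"delta_rot":[0,0,0],"claw":85},
    {"delta_pos":[0.27,-0.577,0.075],"delta_rot":[0,0,0],"claw":85},
    {"delta_pos":[0.27,-0.577,0.075],"delta_rot":[0,0,0],"claw":85},
    {"delta_pos":[0.27,-0.577,0.075],"delta_rot":[0,0,0],"claw":85},
    {"delta_pos":[0.27,-0.577,0.075],"delta_rot":[0,0,0],"claw":85},
    {"delta_pos":[0.27,-0.577,0.075],"delta_rot":[0,0,0],"claw":85}
  ]
}}

```text
time: 1.73
eef_pos: [0.4234, 0.0799, 0.3299]
tcp_rot: [0.081, 0.703, -0.082, 0.702]
contact_force: [0.0, 0.2, -0.2]
opening: 0.997
```

Run:
```python
from h import *
import pickle
st()
im,c=snap('wrist','w1'); pickle.dump(c,open('pics/w1.pkl','wb'))
cv2.imwrite('pics/w1b.png',cv2.resize(im,(800,600),interpolation=cv2.INTER_CUBIC))
```

```text
t 1.73 pos [0.4234 0.0799 0.3299] x [-0.001 -0.001 -1.   ] y [ 0.229  0.973 -0.001] F [ 0.   0.2 -0.2] op 0.997 q6 [-0.05 -0.33  2.05 -0.    1.42 -1.39]
```

View pics/w1b.png

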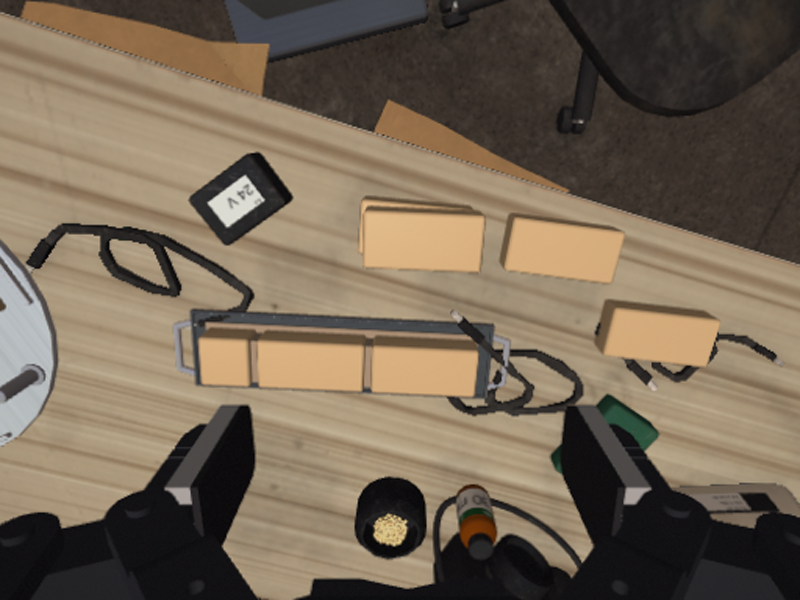

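The wrist view clearly shows the tray with three buff course tops at (225..475, 360), the stack at (423,238), single bricks at (563,248) and (660,332), the black block at (240,197) and the green box at (610,430). Next I'll segment the top faces.

```bash
cat >> h.py <<'E'
def faces(im,c,zs,minpx=250,vth=None,show=None):
    """buff top faces; zs: dict of label->z; prints rect in world for each z"""
    hsv=cv2.cvtColor(im,cv2.COLOR_BGR2HSV); 
    m=((hsv[...,0]>8)&(hsv[...,0]<20)&(hsv[...,1]>85)&(hsv[...,2]>(vth or 205))).astype(np.uint8)
    m=cv2.morphologyEx(m,cv2.MORPH_OPEN,np.ones((3,3),np.uint8))
    out=[]
    for k in cv2.findContours(m,cv2.RETR_EXTERNAL,cv2.CHAIN_APPROX_NONE)[0]:
        if cv2.contourArea(k)<minpx: continue
        u=k[:,0].mean(0)
        for z in zs:
            P=unproj(k[:,0],z,c)[:,:2]
            (cx,cy),(w,h),a=cv2.minAreaRect((P*1000).astype(np.float32))
            if w<h: w,h,a=h,w,a+90   # a: direction of long side
            a=(a+90)%180-90
            out.append((cx,cy,w,h,a)); print('px',u.round(0),'z',z,'c',round(cx,1),round(cy,1),'size',round(w,1),round(h,1),'long-dir deg',round(a,1))
    return m,out
E
python3 - <<'E'
from h import *
import pickle
im=cv2.imread('pics/w1.png');c=pickle.load(open('pics/w1.pkl','rb'))
hsv=cv2.cvtColor(im,cv2.COLOR_BGR2HSV)
for x,y in[(423,245),(563,248),(660,325),(660,355),(225,360),(225,340),(420,365),(415,208),(100,380),(240,100)]: print((x,y),hsv[int(y*.64),int(x*.64)])
for v in (190,215): m,_=faces(im,c,[.028,.036,.056],vth=v); print()
E
```

```text
(423, 245) [ 16 102 221]
(563, 248) [ 16 106 216]
(660, 325) [ 16 107 212]
(660, 355) [ 16 108 211]
(225, 360) [ 16 106 216]
(225, 340) [ 16 106 175]
(420, 365) [ 16 106 217]
(415, 208) [ 16 103 126]
(100, 380) [ 18  74 165]
(240, 100) [ 17  67 171]
px [271. 237.] z 0.028 c 543.8 65.3 size 88.8 41.1 long-dir deg 73.8
px [271. 237.] z 0.036 c 540.1 65.9 size 87.1 40.3 long-dir deg 73.8
px [271. 237.] z 0.056 c 530.7 67.5 size 82.9 38.3 long-dir deg 73.8
px [198. 234.] z 0.028 c 516.6 -28.4 size 88.3 41.3 long-dir deg 74.0
px [198. 234.] z 0.036 c 513.3 -25.9 size 86.7 40.5 long-dir deg 74.0
px [198. 234.] z 0.056 c 505.2 -19.9 size 82.4 38.5 long-dir deg 74.0
px [143. 231.] z 0.028 c 496.3 -98.6 size 41.2 38.5 long-dir deg -16.5
px [143. 231.] z 0.036 c 493.4 -94.8 size 40.4 37.8 long-dir deg -16.5
px [143. 231.] z 0.056 c 486.3 -85.4 size 38.4 36.0 long-dir deg -16.5
px [423. 216.] z 0.028 c 558.4 265.4 size 86.7 40.6 long-dir deg 69.7
px [423. 216.] z 0.036 c 554.4 262.2 size 85.0 39.8 long-dir deg 69.7
px [423. 216.] z 0.056 c 544.3 254.2 size 80.9 37.9 long-dir deg 69.7
px [360. 1
[... 751 characters left out ...]
3.8
px [197. 231.] z 0.056 c 502.8 -19.1 size 79.7 29.5 long-dir deg 73.8
px [141. 226.] z 0.028 c 489.7 -97.2 size 35.7 23.0 long-dir deg 76.7
px [141. 226.] z 0.036 c 487.0 -93.5 size 35.0 22.6 long-dir deg 76.7
px [141. 226.] z 0.056 c 480.2 -84.2 size 33.3 21.5 long-dir deg 76.7
px [342. 157.] z 0.028 c 458.3 175.8 size 37.7 37.4 long-dir deg 69.1
px [342. 157.] z 0.036 c 456.1 174.3 size 37.0 36.7 long-dir deg 69.1
px [342. 157.] z 0.056 c 450.8 170.6 size 35.2 34.9 long-dir deg 69.1
px [270. 154.] z 0.028 c 433.1 89.6 size 90.7 41.5 long-dir deg 74.5
px [270. 154.] z 0.036 c 431.5 89.7 size 88.9 40.7 long-dir deg 74.5
px [270. 154.] z 0.056 c 427.4 90.2 size 84.6 38.7 long-dir deg 74.5
```

Course tops sit 95.6 and 71.7 mm apart (96 and 72 expected). That puts the hearth centre at (520.1, -2.9) mm with the wall direction at 73.8°. Next, the carousel.

>>> {"api": "play_rows", "payload": {
  "targets": [
    {"delta_pos":[0.05,-0.2,0],"delta_rot":[0,0,0],"claw":85},
    {"delta_pos":[0.05,-0.2,0],"delta_rot":[0,0,0],"claw":85},
    {"delta_pos":[0.05,-0.2,0],"delta_rot":[0,0,0],"claw":85},
    {"delta_pos":[0.05,-0.2,0],"delta_rot":[0,0,0],"claw":85},
    {"delta_pos":[0.05,-0.2,0],"delta_rot":[0,0,0],"claw":85},
    {"delta_pos":[-0.06,-0.39,0],"delta_rot":[0,0,0],"claw":85},
    {"delta_pos":[-0.06,-0.39,0],"delta_rot":[0,0,0],"claw":85},
    {"delta_pos":[-0.06,-0.39,0],"delta_rot":[0,0,0],"claw":85},
    {"delta_pos":[-0.06,-0.39,0],"delta_rot":[0,0,0],"claw":85},
    {"delta_pos":[-0.06,-0.39,0],"delta_rot":[0,0,0],"claw":85},
    {"delta_pos":[-0.06,-0.39,0],"delta_rot":[0,0,0],"claw":85},
    {"delta_pos":[-0.06,-0.39,0],"delta_rot":[0,0,0],"claw":85},
    {"delta_pos":[-0.06,-0.39,0],"delta_rot":[0,0,0],"claw":85},
    {"delta_pos":[-0.06,-0.39,0],"delta_rot":[0,0,0],"claw":85}
  ]
}}

```text
time: 2.95
eef_pos: [0.3645, -0.3077, 0.3298]
tcp_rot: [0.08, 0.703, -0.08, 0.702]
contact_force: [0.1, 0.1, -0.1]
opening: 0.991
```

Run:
```python
from h import *
import pickle
st()
im,c=snap('wrist','w2'); pickle.dump(c,open('pics/w2.pkl','wb'))
cv2.imwrite('pics/w2b.png',cv2.resize(im,(800,600),interpolation=cv2.INTER_CUBIC))
faces(im,c,[.052],vth=190)
```

```text
t 2.95 pos [ 0.3645 -0.3077  0.3298] x [-0.001 -0.    -1.   ] y [ 0.224  0.975 -0.001] F [ 0.1  0.1 -0.1] op 0.991 q6 [-0.91 -0.21  1.96 -0.    1.4  -2.26]
```

View pics/w2b.png

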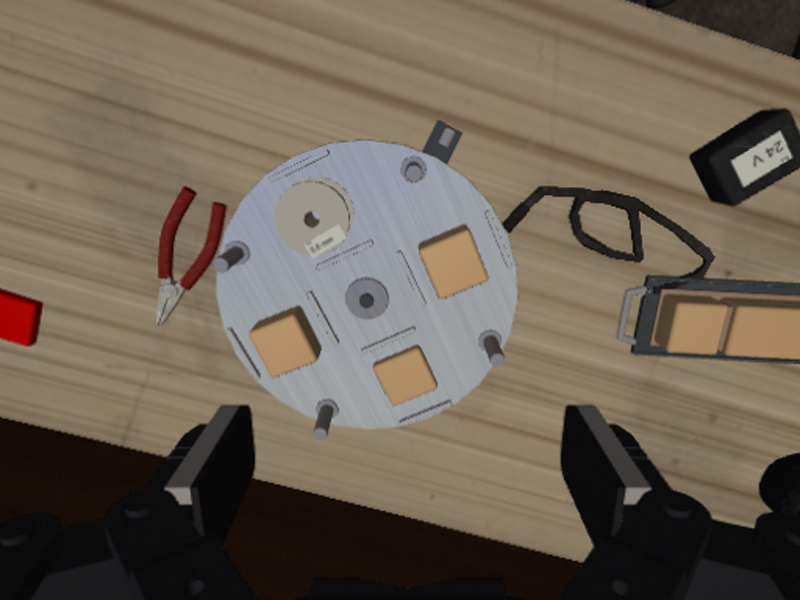

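The view shows the carousel hub at (367,299) and the reel at (314,218). The halves are at (453,262) and (287,342) and the thin half is at (405,375). Peg tops are at about (413,167), (222,266), (497,357) and (321,433), and the pointer top is at (450,130).

Run:
```python
from h import *
import pickle
im=cv2.imread('pics/w2.png');c=pickle.load(open('pics/w2.pkl','rb'))
hsv=cv2.cvtColor(im,cv2.COLOR_BGR2HSV); print(hsv[int(262*.64),int(453*.64)],hsv[int(342*.64),int(283*.64)],hsv[int(375*.64),int(405*.64)])
_,o=faces(im,c,[.052],vth=165)
s=.64
pegs=unproj(np.array([(413,166),(222,265),(497,356),(321,432)])*s,.066,c)[:,:2]*1000
A=np.c_[2*pegs,np.ones(4)]; x=np.linalg.lstsq(A,(pegs**2).sum(1),rcond=None)[0]; C=x[:2]; print('axis',C.round(1),'r',np.hypot(*(pegs-C).T).round(1),'ang',np.degrees(np.arctan2(*(pegs-C).T[::-1])).round(1))
p=unproj(np.array([(450,131)])*s,.030,c)[0,:2]*1000; print('ptr',p.round(1),np.hypot(*(p-C)),np.degrees(np.arctan2(*(p-C)[::-1])))
print('hub',unproj(np.array([(367,299)])*s,.03,c).round(4))
for q in o: d=np.array(q[:2])-C; print(np.round(q[:2],1),'r',np.hypot(*d).round(1),'ang',np.degrees(np.arctan2(d[1],d[0])).round(1))
```

```text
[ 16 106 180] [ 16 105 179] [ 16 107 176]
px [259. 241.] z 0.052 c 475.4 -336.0 size 37.9 36.1 long-dir deg -79.4
px [180. 221.] z 0.052 c 427.1 -425.0 size 39.4 37.2 long-dir deg 9.7
px [490. 214.] z 0.052 c 501.1 -49.6 size 54.4 37.0 long-dir deg 73.8
px [446. 210.] z 0.052 c 485.3 -103.2 size 37.0 35.7 long-dir deg -16.5
px [290. 169.] z 0.052 c 391.9 -278.6 size 39.8 37.6 long-dir deg 10.1
axis [ 407.6 -350.9] r [111.1 108.5 108.5 111.1] ang [ 148.  -121.6   56.8  -32.7]
ptr [ 297.6 -260. ] 142.69228322998805 140.43833750947027
hub [[ 0.4103 -0.3521  0.03  ]]
[ 475.4 -336. ] r 69.3 ang 12.4
[ 427.1 -425. ] r 76.6 ang -75.3
[501.1 -49.6] r 315.5 ang 72.8
[ 485.3 -103.2] r 259.6 ang 72.6
[ 391.9 -278.6] r 74.0 ang 102.3
```

>>> {"api": "play_rows", "payload": {
  "newtons": 25,
  "targets": [
    {"delta_pos":[0.1035,0.049,-0.21],"delta_rot":[0,0,0],"claw":40},
    {"delta_pos":[0.1035,0.049,-0.21],"delta_rot":[0,0,0],"claw":40},
    {"delta_pos":[0.1035,0.049,-0.21],"delta_rot":[0,0,0],"claw":40},
    {"delta_pos":[0.1035,0.049,-0.21],"delta_rot":[0,0,0],"claw":40},
    {"delta_pos":[0.1035,0.049,-0.21],"delta_rot":[0,0,0],"claw":40},
    {"delta_pos":[0.1035,0.049,-0.21],"delta_rot":[0,0,0],"claw":40},
    {"delta_pos":[0.1035,0.049,-0.21],"delta_rot":[0,0,0],"claw":40},
    {"delta_pos":[0.1035,0.049,-0.21],"delta_rot":[0,0,0],"claw":40},
    {"delta_pos":[0.1035,0.049,-0.24],"delta_rot":[0,0,0],"claw":40},
    {"delta_pos":[0.1035,0.049,-0.265],"delta_rot":[0,0,0],"claw":40},
    {"delta_pos":[0.1035,0.049,-0.265],"delta_rot":[0,0,0],"claw":40},
    {"delta_pos":[0.1035,0.049,-0.265],"delta_rot":[0,0,0],"claw":20},
    {"delta_pos":[0.1035,0.049,-0.265],"delta_rot":[0,0,0],"claw":8},
    {"delta_pos":[0.1035,0.049,-0.265],"delta_rot":[0,0,0],"claw":8},
    {"delta_pos":[0.1035,0.049,-0.265],"delta_rot":[0,0,0],"claw":8},
    {"delta_pos":[0.1035,0.049,-0.265],"delta_rot":[0,0,0],"claw":8},
    {"delta_pos":[0.1035,0.049,-0.265],"delta_rot":[0,0,0],"claw":8}
  ]
}}

```text
time: 4.42
eef_pos: [0.4694, -0.2605, 0.068]
tcp_rot: [0.078, 0.702, -0.081, 0.704]
contact_force: [-2.3, -1.0, 6.8]
opening: 0.129
```

Run:
```python
from h import *
s=st()
C=np.array([.409,-.3516]); p=s['eef_pos'][:2]; d=np.array(p)-C; r=np.hypot(*d); a0=np.degrees(np.arctan2(d[1],d[0])); print(r,a0)
for a in list(range(0,38,3))+[37.5]:
    t=np.radians(a0+a); print(a,(C+r*np.array([np.cos(t),np.sin(t)])-p).round(4))
```

```text
t 4.42 pos [ 0.4694 -0.2605  0.068 ] x [ 0.003 -0.005 -1.   ] y [ 0.224  0.975 -0.004] F [-2.3 -1.   6.8] op 0.129 q6 [-0.69  0.22  2.04 -0.    0.88 -2.04]
0.10935680847679281 56.44353277189543
0 [0. 0.]
3 [-0.0049  0.003 ]
6 [-0.0099  0.0058]
9 [-0.015   0.0083]
12 [-0.0203  0.0106]
15 [-0.0256  0.0125]
18 [-0.0311  0.0142]
21 [-0.0367  0.0156]
24 [-0.0423  0.0167]
27 [-0.048   0.0175]
30 [-0.0537  0.018 ]
33 [-0.0594  0.0182]
36 [-0.0651  0.0181]
37.5 [-0.068  0.018]
```

>>> {"api": "play_rows", "payload": {
  "targets": [
    {"delta_pos":[-0.0025,0.0015,0],"delta_rot":[0,0,0],"claw":8},
    {"delta_pos":[-0.005,0.003,0],"delta_rot":[0,0,0],"claw":8},
    {"delta_pos":[-0.01,0.006,0],"delta_rot":[0,0,0],"claw":8},
    {"delta_pos":[-0.015,0.0083,0],"delta_rot":[0,0,0],"claw":8},
    {"delta_pos":[-0.0203,0.0106,0],"delta_rot":[0,0,0],"claw":8},
    {"delta_pos":[-0.0256,0.0125,0],"delta_rot":[0,0,0],"claw":8},
    {"delta_pos":[-0.0311,0.0142,0],"delta_rot":[0,0,0],"claw":8},
    {"delta_pos":[-0.0367,0.0156,0],"delta_rot":[0,0,0],"claw":8},
    {"delta_pos":[-0.0423,0.0167,0],"delta_rot":[0,0,0],"claw":8},
    {"delta_pos":[-0.048,0.0175,0],"delta_rot":[0,0,0],"claw":8},
    {"delta_pos":[-0.0537,0.018,0],"delta_rot":[0,0,0],"claw":8},
    {"delta_pos":[-0.0594,0.0182,0],"delta_rot":[0,0,0],"claw":8},
    {"delta_pos":[-0.0651,0.0181,0],"delta_rot":[0,0,0],"claw":8},
    {"delta_pos":[-0.068,0.018,0],"delta_rot":[0,0,0],"claw":8},
    {"delta_pos":[-0.068,0.018,0],"delta_rot":[0,0,0],"claw":8},
    {"delta_pos":[-0.068,0.018,0],"delta_rot":[0,0,0],"claw":8},
    {"delta_pos":[-0.068,0.018,0],"delta_rot":[0,0,0],"claw":8},
    {"delta_pos":[-0.068,0.018,0],"delta_rot":[0,0,0],"claw":35},
    {"delta_pos":[-0.068,0.018,0],"delta_rot":[0,0,0],"claw":35},
    {"delta_pos":[-0.068,0.018,0],"delta_rot":[0,0,0],"claw":35}
  ]
}}

```text
time: 6.08
eef_pos: [0.4015, -0.2425, 0.0679]
tcp_rot: [0.078, 0.702, -0.081, 0.704]
contact_force: [-0.6, -0.5, -0.8]
opening: 0.407
```

>>> {"api": "play_rows", "payload": {
  "targets": [
    {"delta_pos":[0,0,0.06],"delta_rot":[0,0,0],"claw":40},
    {"delta_pos":[0,0,0.06],"delta_rot":[0,0,0],"claw":40},
    {"delta_pos":[-0.03,-0.06,0.26],"delta_rot":[0,0,0],"claw":85},
    {"delta_pos":[-0.03,-0.06,0.26],"delta_rot":[0,0,0],"claw":85},
    {"delta_pos":[-0.03,-0.06,0.26],"delta_rot":[0,0,0],"claw":85},
    {"delta_pos":[-0.03,-0.06,0.26],"delta_rot":[0,0,0],"claw":85},
    {"delta_pos":[-0.03,-0.06,0.26],"delta_rot":[0,0,0],"claw":85},
    {"delta_pos":[-0.03,-0.06,0.26],"delta_rot":[0,0,0],"claw":85},
    {"delta_pos":[-0.03,-0.06,0.26],"delta_rot":[0,0,0],"claw":85},
    {"delta_pos":[-0.03,-0.06,0.26],"delta_rot":[0,0,0],"claw":85},
    {"delta_pos":[-0.03,-0.06,0.26],"delta_rot":[0,0,0],"claw":85}
  ]
}}

```text
time: 7.0
eef_pos: [0.371, -0.3015, 0.3254]
tcp_rot: [0.079, 0.703, -0.08, 0.703]
contact_force: [0.4, 0.2, -0.3]
opening: 0.994
```

Run:
```python
from h import *
import pickle
st()
im,c=snap('wrist','w3'); pickle.dump(c,open('pics/w3.pkl','wb'))
_,o=faces(im,c,[.052],vth=165)
C=np.array([409,-351.6])
for q in o: d=np.array(q[:2])-C; print(np.round(q[:2],1),'r',np.hypot(*d).round(1),'ang',np.degrees(np.arctan2(d[1],d[0])).round(1))
```

```text
t 7.0 pos [ 0.371  -0.3015  0.3254] x [-0.    -0.001 -1.   ] y [ 0.224  0.975 -0.001] F [ 0.4  0.2 -0.3] op 0.994 q6 [-0.89 -0.21  1.96 -0.    1.39 -2.24]
px [200. 243.] z 0.052 c 465.8 -401.4 size 39.9 37.1 long-dir deg 44.7
px [279. 217.] z 0.052 c 453.5 -297.3 size 37.7 36.3 long-dir deg -43.1
px [489. 211.] z 0.052 c 501.7 -48.0 size 57.6 37.3 long-dir deg 74.0
px [443. 208.] z 0.052 c 485.4 -102.9 size 37.0 35.7 long-dir deg -15.9
px [256. 136.] z 0.052 c 351.8 -302.9 size 40.2 37.9 long-dir deg 45.7
[ 465.8 -401.4] r 75.5 ang -41.3
[ 453.5 -297.3] r 70.2 ang 50.6
[501.7 -48. ] r 317.5 ang 73.0
[ 485.4 -102.9] r 260.2 ang 72.9
[ 351.8 -302.9] r 75.1 ang 139.6
```

Half brick H1 now rests at (351.8,-302.9), less than 2 mm from the pick point. I'll grasp it across its x.

>>> {"api": "play_rows", "payload": {
  "newtons": 40,
  "targets": [
    {"delta_pos":[-0.019,-0.0014,-0.2],"delta_rot":[0,0,-0.17],"claw":70},
    {"delta_pos":[-0.019,-0.0014,-0.2],"delta_rot":[0,0,-0.17],"claw":70},
    {"delta_pos":[-0.019,-0.0014,-0.2],"delta_rot":[0,0,-0.17],"claw":70},
    {"delta_pos":[-0.019,-0.0014,-0.2],"delta_rot":[0,0,-0.17],"claw":70},
    {"delta_pos":[-0.019,-0.0014,-0.2],"delta_rot":[0,0,-0.17],"claw":70},
    {"delta_pos":[-0.019,-0.0014,-0.2],"delta_rot":[0,0,-0.17],"claw":70},
    {"delta_pos":[-0.019,-0.0014,-0.2],"delta_rot":[0,0,-0.17],"claw":70},
    {"delta_pos":[-0.019,-0.0014,-0.24],"delta_rot":[0,0,-0.17],"claw":70},
    {"delta_pos":[-0.019,-0.0014,-0.27],"delta_rot":[0,0,-0.17],"claw":70},
    {"delta_pos":[-0.019,-0.0014,-0.27],"delta_rot":[0,0,-0.17],"claw":70},
    {"delta_pos":[-0.019,-0.0014,-0.27],"delta_rot":[0,0,-0.17],"claw":40},
    {"delta_pos":[-0.019,-0.0014,-0.27],"delta_rot":[0,0,-0.17],"claw":38},
    {"delta_pos":[-0.019,-0.0014,-0.27],"delta_rot":[0,0,-0.17],"claw":38},
    {"delta_pos":[-0.019,-0.0014,-0.27],"delta_rot":[0,0,-0.17],"claw":38},
    {"delta_pos":[-0.019,-0.0014,-0.27],"delta_rot":[0,0,-0.17],"claw":38},
    {"delta_pos":[-0.019,-0.0014,-0.27],"delta_rot":[0,0,-0.17],"claw":38}
  ]
}}

```text
time: 8.38
eef_pos: [0.3539, -0.305, 0.0587]
tcp_rot: [0.261, 0.655, -0.263, 0.659]
contact_force: [-0.2, 0.2, 7.6]
opening: 0.508
```

```bash
python3 -c "
from h import *
st()"
```

```text
t 8.38 pos [ 0.3539 -0.305   0.0587] x [ 0.003 -0.006 -1.   ] y [ 0.688  0.725 -0.002] F [-0.2  0.2  7.6] op 0.508 q6 [-0.93  0.1   2.21 -0.    0.83 -1.74]
```

>>> {"api": "play_rows", "payload": {
  "targets": [
    {"delta_pos":[0,0,0.03],"delta_rot":[0,0,0],"claw":38},
    {"delta_pos":[0,0,0.07],"delta_rot":[0,0,0],"claw":38},
    {"delta_pos":[0,0,0.1],"delta_rot":[0,0,0],"claw":38},
    {"delta_pos":[0.193,0.394,0.1],"delta_rot":[0,0,-0.348],"claw":38},
    {"delta_pos":[0.193,0.394,0.1],"delta_rot":[0,0,-0.348],"claw":38},
    {"delta_pos":[0.193,0.394,0.1],"delta_rot":[0,0,-0.348],"claw":38},
    {"delta_pos":[0.193,0.394,0.1],"delta_rot":[0,0,-0.348],"claw":38},
    {"delta_pos":[0.193,0.394,0.1],"delta_rot":[0,0,-0.348],"claw":38},
    {"delta_pos":[0.193,0.394,0.1],"delta_rot":[0,0,-0.348],"claw":38},
    {"delta_pos":[0.193,0.394,0.1],"delta_rot":[0,0,-0.348],"claw":38},
    {"delta_pos":[0.193,0.394,0.1],"delta_rot":[0,0,-0.348],"claw":38},
    {"delta_pos":[0.193,0.394,0.1],"delta_rot":[0,0,-0.348],"claw":38},
    {"delta_pos":[0.193,0.394,0.1],"delta_rot":[0,0,-0.348],"claw":38},
    {"delta_pos":[0.193,0.394,0.1],"delta_rot":[0,0,-0.348],"claw":38},
    {"delta_pos":[0.193,0.394,0.1],"delta_rot":[0,0,-0.348],"claw":38},
    {"delta_pos":[0.193,0.394,0.1],"delta_rot":[0,0,-0.348],"claw":38},
    {"delta_pos":[0.193,0.394,0.1],"delta_rot":[0,0,-0.348],"claw":38},
    {"delta_pos":[0.193,0.394,0.1],"delta_rot":[0,0,-0.348],"claw":38}
  ]
}}

```text
time: 9.88
eef_pos: [0.5467, 0.0891, 0.1592]
tcp_rot: [-0.563, -0.424, 0.567, -0.426]
contact_force: [0.3, -1.0, -0.1]
opening: 0.505
```

Run:
```python
from h import *
import pickle
s=st()
im,c=snap('wrist','w4'); pickle.dump(c,open('pics/w4.pkl','wb'))
cv2.imwrite('pics/w4b.png',cv2.resize(im,(800,600),interpolation=cv2.INTER_CUBIC))
for v in (140,165): faces(im,c,[.036,s['eef_pos'][2]-.007],vth=v); print()
```

```text
t 9.88 pos [0.5467 0.0891 0.1592] x [-0.003 -0.006 -1.   ] y [ 0.961 -0.277 -0.001] F [ 0.3 -1.  -0.1] op 0.505 q6 [-0.02  0.13  1.95 -0.01  1.07  0.26]
px [260. 293.] z 0.036 c 520.9 -3.6 size 134.4 81.8 long-dir deg 73.6
px [260. 293.] z 0.15217666924527826 c 544.9 78.8 size 69.4 42.3 long-dir deg 73.6
px [ 97. 241.] z 0.036 c 415.6 83.2 size 96.6 46.7 long-dir deg 74.4
px [ 97. 241.] z 0.15217666924527826 c 490.5 123.7 size 49.9 24.1 long-dir deg 74.4
px [261. 187.] z 0.036 c 549.0 93.9 size 42.5 30.8 long-dir deg -16.0
px [261. 187.] z 0.15217666924527826 c 559.5 129.2 size 21.9 15.9 long-dir deg -16.0
px [102.  71.] z 0.036 c 470.5 196.2 size 85.5 41.5 long-dir deg 69.2
px [102.  71.] z 0.15217666924527826 c 518.9 182.0 size 44.2 21.4 long-dir deg 69.2

px [260. 293.] z 0.036 c 520.8 -3.8 size 131.7 81.0 long-dir deg 73.6
px [260. 293.] z 0.15217666924527826 c 544.9 78.7 size 68.0 41.8 long-dir deg 73.6
px [ 97. 241.] z 0.036 c 415.5 83.1 size 95.3 45.4 long-dir deg 74.4
px [ 97. 241.] z 0.15217666924527826 c 490.5 123.7 size 49.2 23.4 long-dir deg 74.4
px [260. 187.] z 0.036 c 548.9 93.5 size 41.8 30.1 long-dir deg -16.0
px [260. 187.] z 0.15217666924527826 c 559.4 129.0 size 21.6 15.5 long-dir deg -16.0
px [102.  71.] z 0.036 c 470.6 195.8 size 84.7 40.4 long-dir deg 68.6
px [102.  71.] z 0.15217666924527826 c 519.0 181.9 size 43.7 20.9 long-dir deg 68.6
```

View pics/w4b.png

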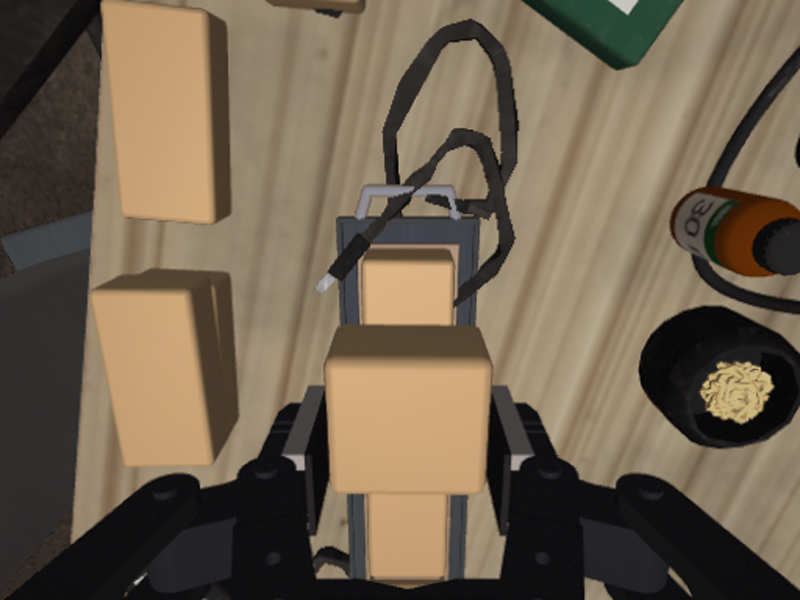

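The half brick is held squarely, with its top face from (330,364) to (490,493). The tray below it shows the course's +y end edge at row ~263, cols 364–452. Next I'll work out the offsets in the wall frame.

```bash
cat >> h.py <<'E'
H0=np.array([520.1,-2.9]); HY=np.array([.279,.9603]); HX=np.array([.9603,-.279])
def wall(P): d=np.atleast_2d(P)[:,:2]-H0; return np.c_[d@HX,d@HY].round(1)
E
python3 - <<'E'
from h import *
import pickle
c=pickle.load(open('pics/w4.pkl','rb')); s=.64
b=unproj(np.array([(329,364),(489,363),(491,493),(329,493)])*s,.1525,c)*1000
print('held corners',wall(b).tolist(),'centre',wall(b.mean(0)),'tcp',wall(np.array([[546.7,89.1]])))
b=unproj(np.array([(364,263),(453,263),(369,520),(446,520)])*s,.036,c)*1000
print('course',wall(b).tolist())
E
```

```text
held corners [[-18.7, 119.0], [21.8, 119.4], [24.2, 80.2], [-20.4, 80.0]] centre [[ 1.7 99.6]] tcp [[-0.1 95.8]]
course [[-19.0, 115.4], [22.0, 115.5], [-19.6, -28.9], [22.4, -28.7]]
```

>>> {"api": "play_rows", "payload": {
  "targets": [
    {"delta_pos":[-0.001,-0.0033,-0.03],"delta_rot":[0,0,0],"claw":38},
    {"delta_pos":[-0.001,-0.0033,-0.06],"delta_rot":[0,0,0],"claw":38},
    {"delta_pos":[-0.001,-0.0033,-0.075],"delta_rot":[0,0,0],"claw":38},
    {"delta_pos":[-0.001,-0.0033,-0.082],"delta_rot":[0,0,0],"claw":38},
    {"delta_pos":[-0.001,-0.0033,-0.086],"delta_rot":[0,0,0],"claw":38},
    {"delta_pos":[-0.001,-0.0033,-0.0875],"delta_rot":[0,0,0],"claw":38},
    {"delta_pos":[-0.001,-0.0033,-0.0875],"delta_rot":[0,0,0],"claw":38},
    {"delta_pos":[-0.001,-0.0033,-0.0875],"delta_rot":[0,0,0],"claw":38}
  ]
}}

```text
time: 10.6
eef_pos: [0.5466, 0.0848, 0.073]
tcp_rot: [-0.564, -0.423, 0.567, -0.426]
contact_force: [-0.6, -0.6, -0.9]
opening: 0.504
```

>>> {"api": "play_rows", "payload": {
  "targets": [
    {"delta_pos":[0,0,0],"delta_rot":[0,0,0],"claw":60},
    {"delta_pos":[0,0,0],"delta_rot":[0,0,0],"claw":60},
    {"delta_pos":[0,0,0],"delta_rot":[0,0,0],"claw":60},
    {"delta_pos":[0,0,0.04],"delta_rot":[0,0,0],"claw":60},
    {"delta_pos":[0,0,0.08],"delta_rot":[0,0,0],"claw":60},
    {"delta_pos":[0,0,0.24],"delta_rot":[0,0,0],"claw":70},
    {"delta_pos":[0,0,0.24],"delta_rot":[0,0,0],"claw":70},
    {"delta_pos":[0,0,0.24],"delta_rot":[0,0,0],"claw":70},
    {"delta_pos":[0,0,0.24],"delta_rot":[0,0,0],"claw":70},
    {"delta_pos":[0,0,0.24],"delta_rot":[0,0,0],"claw":70},
    {"delta_pos":[0,0,0.24],"delta_rot":[0,0,0],"claw":70}
  ]
}}

```text
time: 11.52
eef_pos: [0.5478, 0.0849, 0.317]
tcp_rot: [0.566, 0.421, -0.565, 0.428]
contact_force: [-0.4, -0.5, -0.6]
opening: 0.818
```

Run:
```python
from h import *
import pickle
s=st()
im,c=snap('wrist','w5'); pickle.dump(c,open('pics/w5.pkl','wb'))
_,o=faces(im,c,[.028,.036,.056,.064],vth=185)
for q in o: print(wall(q))
```

```text
t 11.52 pos [0.5478 0.0849 0.317 ] x [ 0.007 -0.006 -1.   ] y [ 0.96  -0.278  0.008] F [-0.4 -0.5 -0.6] op 0.818 q6 [-0.03 -0.03  1.81 -0.01  1.35  0.26]
px [257. 289.] z 0.028 c 492.4 -99.8 size 42.6 38.1 long-dir deg -16.5
px [257. 289.] z 0.036 c 493.9 -94.7 size 41.8 37.4 long-dir deg -16.5
px [257. 289.] z 0.056 c 497.8 -81.7 size 39.7 35.5 long-dir deg -16.5
px [257. 289.] z 0.064 c 499.3 -76.6 size 38.9 34.8 long-dir deg -16.5
px [256. 240.] z 0.028 c 512.4 -29.6 size 89.8 41.7 long-dir deg 74.2
px [256. 240.] z 0.036 c 513.5 -25.8 size 88.1 40.9 long-dir deg 74.2
px [256. 240.] z 0.056 c 516.4 -16.4 size 83.6 38.8 long-dir deg 74.2
px [256. 240.] z 0.064 c 517.5 -12.6 size 81.9 38.0 long-dir deg 74.2
px [155. 178.] z 0.028 c 417.6 84.6 size 93.2 44.7 long-dir deg 74.2
px [155. 178.] z 0.036 c 420.6 86.2 size 91.3 43.8 long-dir deg 74.2
px [155. 178.] z 0.056 c 428.2 90.0 size 86.7 41.6 long-dir deg 74.2
px [155. 178.] z 0.064 c 431.2 91.6 size 84.9 40.8 long-dir deg 74.2
px [257. 168.] z 0.028 c 540.9 61.8 size 82.8 45.0 long-dir deg 72.7
px [257. 168.] z 0.036 c 541.5 63.8 s
[... 425 characters left out ...]
2 38.2 long-dir deg 70.0
px [218.  13.] z 0.028 c 547.9 236.2 size 41.4 26.3 long-dir deg -17.5
px [218.  13.] z 0.036 c 548.4 234.8 size 40.6 25.7 long-dir deg -17.5
px [218.  13.] z 0.056 c 549.5 231.2 size 38.5 24.4 long-dir deg -17.5
px [218.  13.] z 0.064 c 550.0 229.7 size 37.7 23.9 long-dir deg -17.5
[[   0.4 -100.8]]
[[  0.4 -95.4]]
[[  0.5 -82. ]]
[[  0.6 -76.6]]
[[  0.  -27.8]]
[[  0.1 -23.9]]
[[  0.2 -14. ]]
[[  0.2 -10. ]]
[[-122.8   55.5]]
[[-120.4   57.8]]
[[-114.2   63.6]]
[[-111.8   65.9]]
[[ 1.9 68. ]]
[[ 1.9 70. ]]
[[ 1.9 75.2]]
[[ 1.9 77.3]]
[[-107.6  177.1]]
[[-105.5  177. ]]
[[-100.   176.8]]
[[-97.9 176.7]]
[[-40.  237.4]]
[[-39.2 236.1]]
[[-37.1 233. ]]
[[-36.2 231.7]]
```

Run:
```python
from h import *
im=cv2.imread('pics/w5.png')[60:330,110:330]
cv2.imwrite('pics/w5c.png',cv2.resize(im,None,fx=2.2,fy=2.2,interpolation=cv2.INTER_CUBIC))
```

```text
(no output)
```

View pics/w5c.png

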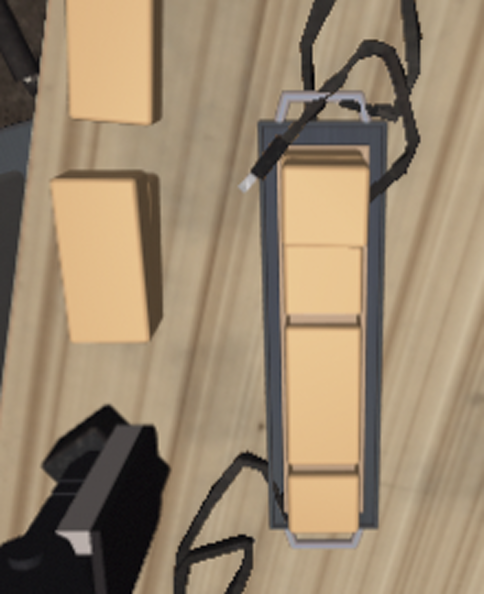

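The first half lies flush on the course, with its top at crop rows 165–246 and cols 282–368. Next I'll compute its position and go for brick5 on the stack.

>>> {"api": "play_rows", "payload": {
  "targets": [
    {"delta_pos":[-0.1196,0.005,-0.17],"delta_rot":[0,0,0],"claw":70},
    {"delta_pos":[-0.1196,0.005,-0.17],"delta_rot":[0,0,0],"claw":70},
    {"delta_pos":[-0.1196,0.005,-0.17],"delta_rot":[0,0,0],"claw":70},
    {"delta_pos":[-0.1196,0.005,-0.17],"delta_rot":[0,0,0],"claw":70},
    {"delta_pos":[-0.1196,0.005,-0.17],"delta_rot":[0,0,0],"claw":70},
    {"delta_pos":[-0.1196,0.005,-0.17],"delta_rot":[0,0,0],"claw":70},
    {"delta_pos":[-0.1196,0.005,-0.17],"delta_rot":[0,0,0],"claw":70},
    {"delta_pos":[-0.1196,0.005,-0.21],"delta_rot":[0,0,0],"claw":70},
    {"delta_pos":[-0.1196,0.005,-0.24],"delta_rot":[0,0,0],"claw":70},
    {"delta_pos":[-0.1196,0.005,-0.257],"delta_rot":[0,0,0],"claw":70},
    {"delta_pos":[-0.1196,0.005,-0.257],"delta_rot":[0,0,0],"claw":70},
    {"delta_pos":[-0.1196,0.005,-0.257],"delta_rot":[0,0,0],"claw":38},
    {"delta_pos":[-0.1196,0.005,-0.257],"delta_rot":[0,0,0],"claw":38},
    {"delta_pos":[-0.1196,0.005,-0.257],"delta_rot":[0,0,0],"claw":38},
    {"delta_pos":[-0.1196,0.005,-0.257],"delta_rot":[0,0,0],"claw":38},
    {"delta_pos":[-0.1196,0.005,-0.257],"delta_rot":[0,0,0],"claw":38}
  ]
}}

```text
time: 12.9
eef_pos: [0.4297, 0.0899, 0.0594]
tcp_rot: [0.566, 0.421, -0.565, 0.428]
contact_force: [1.4, -0.0, 6.7]
opening: 0.506
```

Run:
```python
from h import *
import pickle
s=st(); c=pickle.load(open('pics/w5.pkl','rb'))
p=np.array([(282,165),(368,165),(367,246),(284,246)])/2.2+[110,60]
b=unproj(p,.064,c)*1000; print('half on wall',wall(b).tolist(),wall(b.mean(0)))
```

```text
t 12.9 pos [0.4297 0.0899 0.0594] x [ 0.007 -0.006 -1.   ] y [ 0.96  -0.279  0.009] F [ 1.4 -0.   6.7] op 0.506 q6 [-0.02  0.03  2.27 -0.01  0.83  0.27]
half on wall [[-18.7, 115.9], [23.3, 115.9], [23.5, 75.1], [-18.5, 75.1]] [[ 2.4 95.5]]
```

>>> {"api": "play_rows", "payload": {
  "targets": [
    {"delta_pos":[0,0,0.03],"delta_rot":[0,0,0],"claw":38},
    {"delta_pos":[0,0,0.07],"delta_rot":[0,0,0],"claw":38},
    {"delta_pos":[0,0,0.1],"delta_rot":[0,0,0],"claw":38},
    {"delta_pos":[0.097,-0.07,0.1],"delta_rot":[0,0,0],"claw":38},
    {"delta_pos":[0.097,-0.07,0.1],"delta_rot":[0,0,0],"claw":38},
    {"delta_pos":[0.097,-0.07,0.1],"delta_rot":[0,0,0],"claw":38},
    {"delta_pos":[0.097,-0.07,0.1],"delta_rot":[0,0,0],"claw":38},
    {"delta_pos":[0.097,-0.07,0.1],"delta_rot":[0,0,0],"claw":38},
    {"delta_pos":[0.097,-0.07,0.1],"delta_rot":[0,0,0],"claw":38},
    {"delta_pos":[0.097,-0.07,0.1],"delta_rot":[0,0,0],"claw":38},
    {"delta_pos":[0.097,-0.07,0.1],"delta_rot":[0,0,0],"claw":38}
  ]
}}

```text
time: 13.82
eef_pos: [0.5255, 0.0207, 0.159]
tcp_rot: [0.566, 0.422, -0.565, 0.428]
contact_force: [-0.5, -0.1, -1.7]
opening: 0.504
```

```bash
cat >> h.py <<'E'
def held(f,hang,L=90):
    """edges of the held brick along image column (far edge row) via brightness profile -> wall coords"""
    import pickle
    s=st(); im,c=snap('wrist',f); pickle.dump(c,open('pics/'+f+'.pkl','wb'))
    zt=s['eef_pos'][2]-hang+.028
    p=wall(np.array([s['eef_pos'][:2]])*1000)[0]; print('tcp wall',p,'ztop',zt.round(4))
    m,_=faces(im,c,[zt],vth=140,minpx=2000)
    g=cv2.cvtColor(im,cv2.COLOR_BGR2GRAY).astype(float)
    u0=proj(np.r_[s['eef_pos'][:2],zt],c)[0]
    prof=g[:,int(u0[0])-15:int(u0[0])+15].mean(1); d=np.abs(np.diff(cv2.GaussianBlur(prof[:,None],(1,3),0)[:,0]))
    rows=[r for r in range(2,382) if d[r]>4 and d[r]==d[max(0,r-3):r+4].max()]
    for r in rows: 
        q=[wall(unproj([[u0[0],r+.5]],z,c)*1000)[0] for z in (.036,.064,zt)]; print('row',r,'step',d[r].round(1),'y@36',q[0][1],'y@64',q[1][1],'y@held',q[2][1])
    cv2.imwrite('pics/'+f+'b.png',cv2.resize(im,(800,600),interpolation=cv2.INTER_CUBIC))
E
python3 -c "
from h import *
held('w6',.0314)"
```

```text
t 13.82 pos [0.5255 0.0207 0.159 ] x [ 0.006 -0.006 -1.   ] y [ 0.961 -0.277  0.008] F [-0.5 -0.1 -1.7] op 0.504 q6 [-0.15  0.06  2.03 -0.01  1.05  0.13]
tcp wall [-1.4 24.2] ztop 0.1556
px [260. 275.] z 0.1556327929572793 c 526.8 20.8 size 87.7 42.0 long-dir deg 74.0
px [ 98. 142.] z 0.1556327929572793 c 488.3 92.3 size 42.9 20.7 long-dir deg 71.6
px [264. 113.] z 0.1556327929572793 c 546.8 86.3 size 35.9 24.0 long-dir deg 73.7
px [89. 15.] z 0.1556327929572793 c 502.7 130.2 size 21.1 9.4 long-dir deg -15.5
row 14 step 22.5 y@36 142.9 y@64 138.6 y@held 124.2
row 20 step 13.5 y@36 139.6 y@64 135.6 y@held 122.5
row 38 step 9.4 y@36 129.4 y@64 126.6 y@held 117.4
row 59 step 22.6 y@36 117.0 y@64 115.6 y@held 111.2
row 131 step 16.4 y@36 70.6 y@64 74.6 y@held 87.9
row 167 step 40.6 y@36 44.9 y@64 51.9 y@held 75.0
row 183 step 14.6 y@36 32.9 y@64 41.3 y@held 68.9
row 374 step 31.0 y@36 -144.3 y@64 -115.2 y@held -20.0
```

View pics/w6b.png

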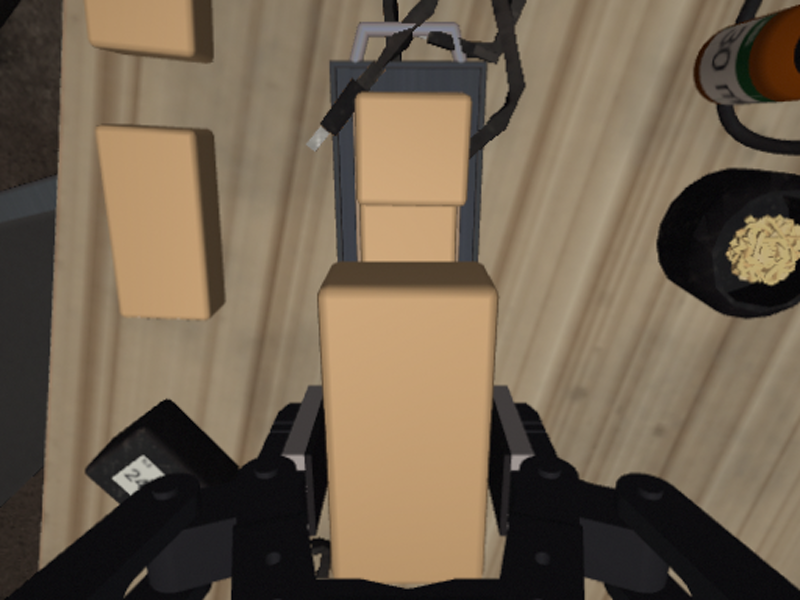

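brick5 is held straight, with its far end at wall y 68.9 and the half's near end at 74.6. After a ~1 mm correction I'll lower it, then fetch brick1.

>>> {"api": "play_rows", "payload": {
  "targets": [
    {"delta_pos":[0.0012,-0.0009,-0.03],"delta_rot":[0,0,0],"claw":38},
    {"delta_pos":[0.0012,-0.0009,-0.06],"delta_rot":[0,0,0],"claw":38},
    {"delta_pos":[0.0012,-0.0009,-0.078],"delta_rot":[0,0,0],"claw":38},
    {"delta_pos":[0.0012,-0.0009,-0.086],"delta_rot":[0,0,0],"claw":38},
    {"delta_pos":[0.0012,-0.0009,-0.0905],"delta_rot":[0,0,0],"claw":38},
    {"delta_pos":[0.0012,-0.0009,-0.0905],"delta_rot":[0,0,0],"claw":38},
    {"delta_pos":[0.0012,-0.0009,-0.0905],"delta_rot":[0,0,0],"claw":38},
    {"delta_pos":[0.0012,-0.0009,-0.0905],"delta_rot":[0,0,0],"claw":38},
    {"delta_pos":[0.0012,-0.0009,-0.0905],"delta_rot":[0,0,0],"claw":60},
    {"delta_pos":[0.0012,-0.0009,-0.0905],"delta_rot":[0,0,0],"claw":60},
    {"delta_pos":[0.0012,-0.0009,-0.0905],"delta_rot":[0,0,0],"claw":60},
    {"delta_pos":[0.0012,-0.0009,-0.05],"delta_rot":[0,0,0],"claw":60},
    {"delta_pos":[-0.05,0.02,0.05],"delta_rot":[0,0,0],"claw":70},
    {"delta_pos":[-0.05,0.02,0.05],"delta_rot":[0,0,0],"claw":70},
    {"delta_pos":[-0.05,0.02,0.11],"delta_rot":[0,0,0],"claw":70},
    {"delta_pos":[-0.05,0.02,0.11],"delta_rot":[0,0,0],"claw":70},
    {"delta_pos":[-0.05,0.02,0.11],"delta_rot":[0,0,0],"claw":70},
    {"delta_pos":[-0.05,0.02,0.11],"delta_rot":[0,0,0],"claw":70},
    {"delta_pos":[-0.05,0.02,0.11],"delta_rot":[0,0,0],"claw":70}
  ]
}}

```text
time: 15.45
eef_pos: [0.4756, 0.0407, 0.2693]
tcp_rot: [0.566, 0.422, -0.564, 0.428]
contact_force: [0.2, -0.1, 0.3]
opening: 0.819
```

```bash
cat >> h.py <<'E'
def look(f,zs,vth=185,minpx=600):
    import pickle
    st(); im,c=snap('wrist',f); pickle.dump(c,open('pics/'+f+'.pkl','wb'))
    cv2.imwrite('pics/'+f+'b.png',cv2.resize(im,(800,600),interpolation=cv2.INTER_CUBIC))
    _,o=faces(im,c,zs,vth=vth,minpx=minpx); print('wall',[wall(q).tolist()[0] for q in o])
E
python3 -c "
from h import *
look('w7',[.028,.064])
import pickle
im=cv2.imread('pics/w6.png');c=pickle.load(open('pics/w6.pkl','rb'));print('w6');faces(im,c,[.028],vth=150,minpx=800)"
```

```text
t 15.45 pos [0.4756 0.0407 0.2693] x [ 0.008 -0.006 -1.   ] y [ 0.961 -0.277  0.009] F [ 0.2 -0.1  0.3] op 0.819 q6 [-0.13 -0.18  2.04 -0.01  1.27  0.16]
px [305. 266.] z 0.028 c 493.8 -100.0 size 42.0 38.9 long-dir deg -16.3
px [305. 266.] z 0.064 c 494.2 -78.0 size 37.8 35.0 long-dir deg -16.3
px [313. 186.] z 0.028 c 524.9 -8.6 size 133.2 51.4 long-dir deg 73.7
px [313. 186.] z 0.064 c 522.2 4.1 size 119.8 46.2 long-dir deg 73.7
px [198. 130.] z 0.028 c 424.5 85.8 size 87.5 41.7 long-dir deg 71.6
px [198. 130.] z 0.064 c 431.9 89.0 size 78.7 37.5 long-dir deg 71.6
px [318.  99.] z 0.028 c 551.2 83.0 size 50.4 47.4 long-dir deg -16.3
px [318.  99.] z 0.064 c 545.9 86.6 size 45.4 42.7 long-dir deg -16.3
px [200.  26.] z 0.028 c 459.5 177.9 size 46.5 41.1 long-dir deg 69.3
px [200.  26.] z 0.064 c 463.4 172.0 size 41.8 37.0 long-dir deg 69.3
wall [[1.8, -100.6], [-3.9, -79.4], [6.2, -4.2], [0.1, 7.3], [-116.5, 58.5], [-110.3, 63.7], [5.9, 91.2], [-0.2, 93.1], [-108.6, 156.7], [-103.2, 152.1]]
w6
px [261. 276.] z 0.028 c 504.0 -61.5 size 180.2 86.0 long-dir deg 73.9
px [ 98. 142.] z 0.028 c 424.9 85.6 size 88.1 41.9 long-dir deg 71.6
px [264. 115.] z 0.028 c 545.0 73.5 size 73.1 49.0 long-dir deg 73.2
px [90. 15.] z 0.028 c 455.0 165.2 size 41.8 19.8 long-dir deg -20.7
```

>>> {"api": "play_rows", "payload": {
  "targets": [
    {"delta_pos":[-0.051,0.045,-0.16],"delta_rot":[0,0,-0.013],"claw":70},
    {"delta_pos":[-0.051,0.045,-0.16],"delta_rot":[0,0,-0.013],"claw":70},
    {"delta_pos":[-0.051,0.045,-0.16],"delta_rot":[0,0,-0.013],"claw":70},
    {"delta_pos":[-0.051,0.045,-0.16],"delta_rot":[0,0,-0.013],"claw":70},
    {"delta_pos":[-0.051,0.045,-0.16],"delta_rot":[0,0,-0.013],"claw":70},
    {"delta_pos":[-0.051,0.045,-0.16],"delta_rot":[0,0,-0.013],"claw":70},
    {"delta_pos":[-0.051,0.045,-0.2],"delta_rot":[0,0,-0.013],"claw":70},
    {"delta_pos":[-0.051,0.045,-0.225],"delta_rot":[0,0,-0.013],"claw":70},
    {"delta_pos":[-0.051,0.045,-0.237],"delta_rot":[0,0,-0.013],"claw":70},
    {"delta_pos":[-0.051,0.045,-0.237],"delta_rot":[0,0,-0.013],"claw":70},
    {"delta_pos":[-0.051,0.045,-0.237],"delta_rot":[0,0,-0.013],"claw":70},
    {"delta_pos":[-0.051,0.045,-0.237],"delta_rot":[0,0,-0.013],"claw":38},
    {"delta_pos":[-0.051,0.045,-0.237],"delta_rot":[0,0,-0.013],"claw":38},
    {"delta_pos":[-0.051,0.045,-0.237],"delta_rot":[0,0,-0.013],"claw":38},
    {"delta_pos":[-0.051,0.045,-0.237],"delta_rot":[0,0,-0.013],"claw":38},
    {"delta_pos":[-0.051,0.045,-0.237],"delta_rot":[0,0,-0.013],"claw":38}
  ]
}}

```text
time: 16.83
eef_pos: [0.4261, 0.0855, 0.0329]
tcp_rot: [0.575, 0.41, -0.573, 0.417]
contact_force: [-0.5, -0.6, 6.9]
opening: 0.504
```

```bash
python3 -c "
from h import *
st()"
```

```text
t 16.83 pos [0.4261 0.0855 0.0329] x [ 0.009 -0.006 -1.   ] y [ 0.949 -0.316  0.01 ] F [-0.5 -0.6  6.9] op 0.504 q6 [-0.03  0.08  2.29 -0.01  0.76  0.3 ]
```

>>> {"api": "play_rows", "payload": {
  "targets": [
    {"delta_pos":[0,0,0.03],"delta_rot":[0,0,0],"claw":38},
    {"delta_pos":[0,0,0.07],"delta_rot":[0,0,0],"claw":38},
    {"delta_pos":[0,0,0.126],"delta_rot":[0.002,0.003,0.0125],"claw":38},
    {"delta_pos":[0.02,-0.04,0.126],"delta_rot":[0.002,0.003,0.0125],"claw":38},
    {"delta_pos":[0.074,-0.1575,0.126],"delta_rot":[0.002,0.003,0.0125],"claw":38},
    {"delta_pos":[0.074,-0.1575,0.126],"delta_rot":[0.002,0.003,0.0125],"claw":38},
    {"delta_pos":[0.074,-0.1575,0.126],"delta_rot":[0.002,0.003,0.0125],"claw":38},
    {"delta_pos":[0.074,-0.1575,0.126],"delta_rot":[0.002,0.003,0.0125],"claw":38},
    {"delta_pos":[0.074,-0.1575,0.126],"delta_rot":[0.002,0.003,0.0125],"claw":38},
    {"delta_pos":[0.074,-0.1575,0.126],"delta_rot":[0.002,0.003,0.0125],"claw":38},
    {"delta_pos":[0.074,-0.1575,0.126],"delta_rot":[0.002,0.003,0.0125],"claw":38},
    {"delta_pos":[0.074,-0.1575,0.126],"delta_rot":[0.002,0.003,0.0125],"claw":38}
  ]
}}

```text
time: 17.83
eef_pos: [0.4992, -0.0704, 0.1585]
tcp_rot: [-0.565, -0.426, 0.565, -0.424]
contact_force: [0.9, -0.3, -2.2]
opening: 0.505
```

```bash
python3 -c "
from h import *
held('w8',.0329)"
```

```text
t 17.83 pos [ 0.4992 -0.0704  0.1585] x [-0.002  0.001 -1.   ] y [ 0.961 -0.277 -0.002] F [ 0.9 -0.3 -2.2] op 0.505 q6 [-0.34  0.01  2.07  0.    1.06 -0.06]
tcp wall [ -1.3 -70.7] ztop 0.1536
px [260. 274.] z 0.15358063010408682 c 500.4 -70.2 size 87.1 42.0 long-dir deg 73.9
px [265.  80.] z 0.15358063010408682 c 523.5 3.4 size 53.5 24.4 long-dir deg 73.9
row 133 step 16.5 y@36 -25.1 y@64 -21.0 y@held -7.9
row 166 step 40.5 y@36 -48.6 y@64 -41.8 y@held -19.9
row 182 step 15.1 y@36 -60.6 y@64 -52.4 y@held -26.0
row 375 step 39.9 y@36 -238.4 y@64 -209.5 y@held -116.8
```

View pics/w8b.png

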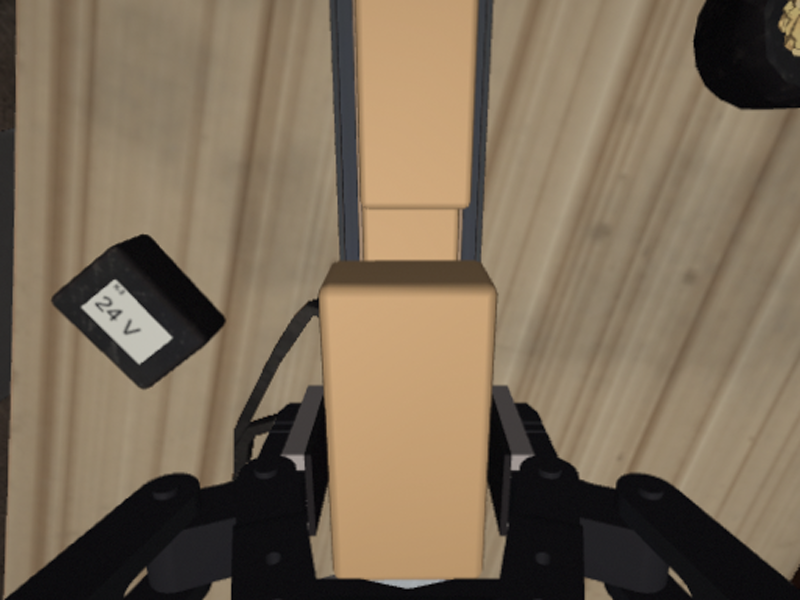

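The laid middle brick ends at y -21.0, exactly as planned. The held brick's centre is at about -70.3, so I shift it by 1.5 mm and lower it, then go to the carousel.

>>> {"api": "play_rows", "payload": {
  "targets": [
    {"delta_pos":[0.0008,-0.0018,-0.03],"delta_rot":[0,0,0],"claw":38},
    {"delta_pos":[0.0008,-0.0018,-0.06],"delta_rot":[0,0,0],"claw":38},
    {"delta_pos":[0.0008,-0.0018,-0.076],"delta_rot":[0,0,0],"claw":38},
    {"delta_pos":[0.0008,-0.0018,-0.084],"delta_rot":[0,0,0],"claw":38},
    {"delta_pos":[0.0008,-0.0018,-0.0885],"delta_rot":[0,0,0],"claw":38},
    {"delta_pos":[0.0008,-0.0018,-0.0885],"delta_rot":[0,0,0],"claw":38},
    {"delta_pos":[0.0008,-0.0018,-0.0885],"delta_rot":[0,0,0],"claw":38},
    {"delta_pos":[0.0008,-0.0018,-0.0885],"delta_rot":[0,0,0],"claw":38},
    {"delta_pos":[0.0008,-0.0018,-0.0885],"delta_rot":[0,0,0],"claw":60},
    {"delta_pos":[0.0008,-0.0018,-0.0885],"delta_rot":[0,0,0],"claw":60},
    {"delta_pos":[0.0008,-0.0018,-0.0885],"delta_rot":[0,0,0],"claw":60},
    {"delta_pos":[0.0008,-0.0018,-0.05],"delta_rot":[0,0,0],"claw":60},
    {"delta_pos":[0.0008,-0.0018,0.0],"delta_rot":[0,0,0],"claw":60}
  ]
}}

```text
time: 18.97
eef_pos: [0.4976, -0.0715, 0.1479]
tcp_rot: [-0.563, -0.428, 0.567, -0.422]
contact_force: [1.2, -1.0, 0.3]
opening: 0.703
```

>>> {"api": "play_rows", "payload": {
  "targets": [
    {"delta_pos":[0,0,0.08],"delta_rot":[0,0,0],"claw":70},
    {"delta_pos":[-0.05,-0.225,0.17],"delta_rot":[0,0,-0.133],"claw":70},
    {"delta_pos":[-0.05,-0.225,0.17],"delta_rot":[0,0,-0.133],"claw":70},
    {"delta_pos":[-0.05,-0.225,0.17],"delta_rot":[0,0,-0.133],"claw":70},
    {"delta_pos":[-0.05,-0.225,0.17],"delta_rot":[0,0,-0.133],"claw":70},
    {"delta_pos":[-0.05,-0.225,0.17],"delta_rot":[0,0,-0.133],"claw":70},
    {"delta_pos":[-0.05,-0.225,0.17],"delta_rot":[0,0,-0.133],"claw":70},
    {"delta_pos":[-0.05,-0.225,0.17],"delta_rot":[0,0,-0.133],"claw":70},
    {"delta_pos":[-0.05,-0.225,0.17],"delta_rot":[0,0,-0.133],"claw":70},
    {"delta_pos":[-0.05,-0.225,0.17],"delta_rot":[0,0,-0.133],"claw":70},
    {"delta_pos":[-0.05,-0.225,0.17],"delta_rot":[0,0,-0.133],"claw":70}
  ]
}}

```text
time: 19.88
eef_pos: [0.4475, -0.295, 0.3164]
tcp_rot: [-0.639, -0.303, 0.642, -0.295]
contact_force: [0.8, 0.8, -1.4]
opening: 0.821
```

```bash
python3 -c "
from h import *
look('w9',[.052],vth=150)"
```

```text
t 19.88 pos [ 0.4475 -0.295   0.3164] x [-0.009  0.009 -1.   ] y [ 0.766 -0.643 -0.013] F [ 0.8  0.8 -1.4] op 0.821 q6 [-0.77 -0.06  1.84  0.    1.37 -0.07]
px [332. 213.] z 0.052 c 466.7 -400.9 size 40.7 39.0 long-dir deg 45.3
px [273. 148.] z 0.052 c 462.6 -295.0 size 39.5 37.3 long-dir deg -43.0
wall [[59.8, -397.1], [26.3, -296.6]]
```

View pics/w9b.png

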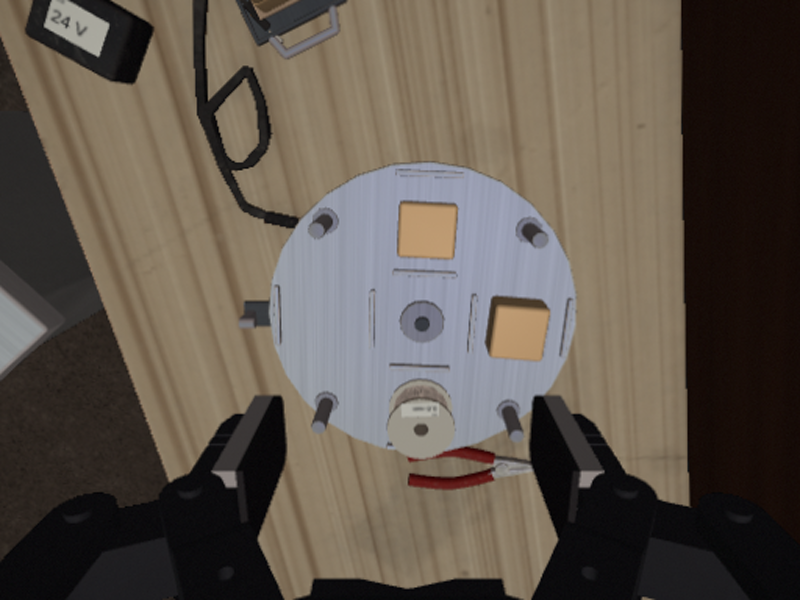

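The carousel is as I left it. The empty pocket faces the pointer (248,322), H2 is at (518,330) and the thin half at (427,230). Peg tops are near (315,230), (320,425), (541,240) and (516,435).

Run:
```python
from h import *
import pickle
c=pickle.load(open('pics/w9.pkl','rb'))
P=unproj(np.array([(314,231),(320,425),(541,240),(516,435)])*.64,.066,c)[:,:2]*1000
for C in (P.mean(0),np.array([409,-351.6])): 
    d=P-C; print(C.round(1),np.hypot(*d.T).round(1),np.degrees(np.arctan2(d[:,1],d[:,0])).round(1))
print(P.round(1).tolist())
```

```text
[ 410.9 -352.7] [110.1 107.9 109.9 109.3] [  93.5 -177.4    2.3  -87.5]
[ 409.  -351.6] [108.9 106.  111.8 110.5] [  92.6 -176.7    1.7  -86.5]
[[404.1, -242.8], [303.2, -357.7], [520.8, -348.4], [415.7, -461.9]]
```

>>> {"api": "play_rows", "payload": {
  "newtons": 25,
  "targets": [
    {"delta_pos":[-0.0445,0.052,-0.19],"delta_rot":[-0.003,-0.003,0],"claw":38},
    {"delta_pos":[-0.0445,0.052,-0.19],"delta_rot":[-0.003,-0.003,0],"claw":38},
    {"delta_pos":[-0.0445,0.052,-0.19],"delta_rot":[-0.003,-0.003,0],"claw":38},
    {"delta_pos":[-0.0445,0.052,-0.19],"delta_rot":[-0.003,-0.003,0],"claw":38},
    {"delta_pos":[-0.0445,0.052,-0.19],"delta_rot":[-0.003,-0.003,0],"claw":38},
    {"delta_pos":[-0.0445,0.052,-0.19],"delta_rot":[-0.003,-0.003,0],"claw":38},
    {"delta_pos":[-0.0445,0.052,-0.19],"delta_rot":[-0.003,-0.003,0],"claw":38},
    {"delta_pos":[-0.0445,0.052,-0.22],"delta_rot":[-0.003,-0.003,0],"claw":38},
    {"delta_pos":[-0.0445,0.052,-0.2515],"delta_rot":[-0.003,-0.003,0],"claw":38},
    {"delta_pos":[-0.0445,0.052,-0.2515],"delta_rot":[-0.003,-0.003,0],"claw":38},
    {"delta_pos":[-0.0445,0.052,-0.2515],"delta_rot":[-0.003,-0.003,0],"claw":38},
    {"delta_pos":[-0.0445,0.052,-0.2515],"delta_rot":[-0.003,-0.003,0],"claw":20},
    {"delta_pos":[-0.0445,0.052,-0.2515],"delta_rot":[-0.003,-0.003,0],"claw":8},
    {"delta_pos":[-0.0445,0.052,-0.2515],"delta_rot":[-0.003,-0.003,0],"claw":8},
    {"delta_pos":[-0.0445,0.052,-0.2515],"delta_rot":[-0.003,-0.003,0],"claw":8},
    {"delta_pos":[-0.0445,0.052,-0.2515],"delta_rot":[-0.003,-0.003,0],"claw":8},
    {"delta_pos":[-0.0445,0.052,-0.2515],"delta_rot":[-0.003,-0.003,0],"claw":8}
  ]
}}

```text
time: 21.35
eef_pos: [0.4048, -0.2438, 0.0676]
tcp_rot: [0.642, 0.298, -0.64, 0.301]
contact_force: [0.4, 1.9, 7.0]
opening: 0.127
```

Run:
```python
from h import *
s=st()
C=np.array([.410,-.352]); p=s['eef_pos'][:2]; d=np.array(p)-C; r=np.hypot(*d); a0=np.degrees(np.arctan2(d[1],d[0])); print(r,a0)
for a in [2,5]+list(np.arange(10,91,5))+[90.5]:
    t=np.radians(a0+a); print(a,(C+r*np.array([np.cos(t),np.sin(t)])-p).round(4).tolist())
```

```text
t 21.35 pos [ 0.4048 -0.2438  0.0676] x [ 0.004 -0.003 -1.   ] y [ 0.767 -0.642  0.005] F [0.4 1.9 7. ] op 0.127 q6 [-0.76  0.09  2.19  0.    0.85 -0.06]
0.1083265015002148 92.76754138143015
2 [-0.0038, -0.0002]
5 [-0.0094, -0.0009]
10 [-0.0187, -0.0026]
15 [-0.0278, -0.005]
20 [-0.0367, -0.0083]
25 [-0.0452, -0.0123]
30 [-0.0534, -0.0171]
35 [-0.0611, -0.0226]
40 [-0.0683, -0.0287]
45 [-0.075, -0.0354]
50 [-0.081, -0.0427]
55 [-0.0864, -0.0504]
60 [-0.0911, -0.0586]
65 [-0.095, -0.0672]
70 [-0.0982, -0.0761]
75 [-0.1006, -0.0852]
80 [-0.1022, -0.0946]
85 [-0.103, -0.104]
90 [-0.103, -0.1134]
90.5 [-0.1029, -0.1144]
```

>>> {"api": "play_rows", "payload": {
  "targets": [
    {"delta_pos":[-0.0038,-0.0002,0],"delta_rot":[0,0,0],"claw":8},
    {"delta_pos":[-0.0094,-0.0009,0],"delta_rot":[0,0,0],"claw":8},
    {"delta_pos":[-0.0187,-0.0026,0],"delta_rot":[0,0,0],"claw":8},
    {"delta_pos":[-0.0278,-0.005,0],"delta_rot":[0,0,0],"claw":8},
    {"delta_pos":[-0.0367,-0.0083,0],"delta_rot":[0,0,0],"claw":8},
    {"delta_pos":[-0.0452,-0.0123,0],"delta_rot":[0,0,0],"claw":8},
    {"delta_pos":[-0.0534,-0.0171,0],"delta_rot":[0,0,0],"claw":8},
    {"delta_pos":[-0.0611,-0.0226,0],"delta_rot":[0,0,0],"claw":8},
    {"delta_pos":[-0.0683,-0.0287,0],"delta_rot":[0,0,0],"claw":8},
    {"delta_pos":[-0.075,-0.0354,0],"delta_rot":[0,0,0],"claw":8},
    {"delta_pos":[-0.081,-0.0427,0],"delta_rot":[0,0,0],"claw":8},
    {"delta_pos":[-0.0864,-0.0504,0],"delta_rot":[0,0,0],"claw":8},
    {"delta_pos":[-0.0911,-0.0586,0],"delta_rot":[0,0,0],"claw":8},
    {"delta_pos":[-0.095,-0.0672,0],"delta_rot":[0,0,0],"claw":8},
    {"delta_pos":[-0.0982,-0.0761,0],"delta_rot":[0,0,0],"claw":8},
    {"delta_pos":[-0.1006,-0.0852,0],"delta_rot":[0,0,0],"claw":8},
    {"delta_pos":[-0.1022,-0.0946,0],"delta_rot":[0,0,0],"claw":8},
    {"delta_pos":[-0.103,-0.104,0],"delta_rot":[0,0,0],"claw":8},
    {"delta_pos":[-0.1029,-0.1144,0],"delta_rot":[0,0,0],"claw":8},
    {"delta_pos":[-0.1029,-0.1144,0],"delta_rot":[0,0,0],"claw":8}
  ]
}}

```text
time: 23.02
eef_pos: [0.2935, -0.359, 0.0674]
tcp_rot: [-0.634, -0.306, 0.645, -0.298]
contact_force: [-33.7, 1.4, 15.7]
opening: 0.127
```

Run:
```python
from h import *
s=st()
```

```text
t 23.02 pos [ 0.2935 -0.359   0.0674] x [-0.019  0.003 -1.   ] y [ 0.772 -0.635 -0.017] F [-33.7   1.4  15.7] op 0.127 q6 [-1.1   0.08  2.2  -0.02  0.87 -0.4 ]
```

>>> {"api": "play_rows", "payload": {
  "targets": [
    {"delta_pos":[0,0,0],"delta_rot":[0,0,0],"claw":16},
    {"delta_pos":[0,0,0],"delta_rot":[0,0,0],"claw":38},
    {"delta_pos":[0,0,0],"delta_rot":[0,0,0],"claw":38},
    {"delta_pos":[0,0,0],"delta_rot":[0,0,0],"claw":38},
    {"delta_pos":[0,0,0.03],"delta_rot":[0,0,0],"claw":38},
    {"delta_pos":[0,0,0.06],"delta_rot":[0,0,0],"claw":38},
    {"delta_pos":[0.15,0.064,0.25],"delta_rot":[0,0,0],"claw":70},
    {"delta_pos":[0.15,0.064,0.25],"delta_rot":[0,0,0],"claw":70},
    {"delta_pos":[0.15,0.064,0.25],"delta_rot":[0,0,0],"claw":70},
    {"delta_pos":[0.15,0.064,0.25],"delta_rot":[0,0,0],"claw":70},
    {"delta_pos":[0.15,0.064,0.25],"delta_rot":[0,0,0],"claw":70},
    {"delta_pos":[0.15,0.064,0.25],"delta_rot":[0,0,0],"claw":70},
    {"delta_pos":[0.15,0.064,0.25],"delta_rot":[0,0,0],"claw":70},
    {"delta_pos":[0.15,0.064,0.25],"delta_rot":[0,0,0],"claw":70},
    {"delta_pos":[0.15,0.064,0.25],"delta_rot":[0,0,0],"claw":70}
  ]
}}

```text
time: 24.27
eef_pos: [0.4436, -0.2944, 0.3166]
tcp_rot: [-0.633, -0.307, 0.645, -0.298]
contact_force: [-0.6, 0.3, 0.1]
opening: 0.819
```

```bash
python3 -c "
from h import *
look('w10',[.052],vth=150)"
```

```text
t 24.27 pos [ 0.4436 -0.2944  0.3166] x [-0.02   0.004 -1.   ] y [ 0.773 -0.634 -0.018] F [-0.6  0.3  0.1] op 0.819 q6 [-0.77 -0.06  1.85 -0.01  1.37 -0.08]
px [213. 197.] z 0.052 c 364.1 -296.4 size 39.0 37.4 long-dir deg 43.6
px [280. 147.] z 0.052 c 462.1 -299.9 size 41.1 38.9 long-dir deg -48.5
wall [[-67.9, -325.4], [27.1, -301.4]]
```

H2 turned 86° rather than 90°, to 45°: the radially oriented pinch slid along the peg and wedged, giving the 33 N. For the second half-turn I'll pinch tangentially and turn the gripper with the peg.

>>> {"api": "play_rows", "payload": {
  "newtons": 20,
  "targets": [
    {"delta_pos":[-0.0335,0.052,-0.18],"delta_rot":[-0.0013,-0.006,0.274],"claw":38},
    {"delta_pos":[-0.0335,0.052,-0.18],"delta_rot":[-0.0013,-0.006,0.274],"claw":38},
    {"delta_pos":[-0.0335,0.052,-0.18],"delta_rot":[-0.0013,-0.006,0.274],"claw":38},
    {"delta_pos":[-0.0335,0.052,-0.18],"delta_rot":[-0.0013,-0.006,0.274],"claw":38},
    {"delta_pos":[-0.0335,0.052,-0.18],"delta_rot":[-0.0013,-0.006,0.274],"claw":38},
    {"delta_pos":[-0.0335,0.052,-0.18],"delta_rot":[-0.0013,-0.006,0.274],"claw":38},
    {"delta_pos":[-0.0335,0.052,-0.18],"delta_rot":[-0.0013,-0.006,0.274],"claw":38},
    {"delta_pos":[-0.0335,0.052,-0.18],"delta_rot":[-0.0013,-0.006,0.274],"claw":38},
    {"delta_pos":[-0.0335,0.052,-0.18],"delta_rot":[-0.0013,-0.006,0.274],"claw":38},
    {"delta_pos":[-0.0335,0.052,-0.22],"delta_rot":[-0.0013,-0.006,0.274],"claw":38},
    {"delta_pos":[-0.0335,0.052,-0.2515],"delta_rot":[-0.0013,-0.006,0.274],"claw":38},
    {"delta_pos":[-0.0335,0.052,-0.2515],"delta_rot":[-0.0013,-0.006,0.274],"claw":38},
    {"delta_pos":[-0.0335,0.052,-0.2515],"delta_rot":[-0.0013,-0.006,0.274],"claw":38},
    {"delta_pos":[-0.0335,0.052,-0.2515],"delta_rot":[-0.0013,-0.006,0.274],"claw":20},
    {"delta_pos":[-0.0335,0.052,-0.2515],"delta_rot":[-0.0013,-0.006,0.274],"claw":8},
    {"delta_pos":[-0.0335,0.052,-0.2515],"delta_rot":[-0.0013,-0.006,0.274],"claw":8},
    {"delta_pos":[-0.0335,0.052,-0.2515],"delta_rot":[-0.0013,-0.006,0.274],"claw":8},
    {"delta_pos":[-0.0335,0.052,-0.2515],"delta_rot":[-0.0013,-0.006,0.274],"claw":8}
  ]
}}

```text
time: 25.82
eef_pos: [0.4108, -0.2436, 0.0664]
tcp_rot: [0.453, 0.538, -0.457, 0.545]
contact_force: [-0.1, -0.2, 7.3]
opening: 0.134
```

Run:
```python
from h import *
s=st()
C=np.array([.4105,-.3523]); p=s['eef_pos'][:2]; d=np.array(p)-C; print(np.hypot(*d)); a0=np.degrees(np.arctan2(d[1],d[0])); print(a0); r=.110
for a in [2,5]+list(np.arange(10,91,5))+[95]:
    t=np.radians(a0+a); print(a,(C+r*np.array([np.cos(t),np.sin(t)])-p).round(4).tolist())
```

```text
t 25.82 pos [ 0.4108 -0.2436  0.0664] x [ 0.004 -0.011 -1.   ] y [0.985 0.172 0.002] F [-0.1 -0.2  7.3] op 0.134 q6 [-0.75  0.1   2.18 -0.01  0.85 -0.91]
0.10865863318856035
89.86171464350794
2 [-0.0038, 0.0013]
5 [-0.0096, 0.0009]
10 [-0.0191, -0.0003]
15 [-0.0285, -0.0023]
20 [-0.0376, -0.0052]
25 [-0.0465, -0.0089]
30 [-0.055, -0.0133]
35 [-0.0631, -0.0184]
40 [-0.0708, -0.0242]
45 [-0.0779, -0.0307]
50 [-0.0844, -0.0377]
55 [-0.0902, -0.0453]
60 [-0.0954, -0.0534]
65 [-0.0998, -0.0619]
70 [-0.1035, -0.0708]
75 [-0.1064, -0.0799]
80 [-0.1085, -0.0893]
85 [-0.1098, -0.0988]
90 [-0.1103, -0.1084]
95 [-0.1099, -0.118]
```

>>> {"api": "play_rows", "payload": {
  "targets": [
    {"delta_pos":[-0.0038,0.0003,0],"delta_rot":[0,0,0.009],"claw":8},
    {"delta_pos":[-0.0096,0.0005,0],"delta_rot":[0,0,0.022],"claw":8},
    {"delta_pos":[-0.0191,-0.0003,0],"delta_rot":[0,0,0.044],"claw":8},
    {"delta_pos":[-0.0285,-0.0023,0],"delta_rot":[0,0,0.067],"claw":8},
    {"delta_pos":[-0.0376,-0.0052,0],"delta_rot":[0,0,0.089],"claw":8},
    {"delta_pos":[-0.0465,-0.0089,0],"delta_rot":[0,0,0.111],"claw":8},
    {"delta_pos":[-0.055,-0.0133,0],"delta_rot":[0,0,0.133],"claw":8},
    {"delta_pos":[-0.0631,-0.0184,0],"delta_rot":[0,0,0.155],"claw":8},
    {"delta_pos":[-0.0708,-0.0242,0],"delta_rot":[0,0,0.178],"claw":8},
    {"delta_pos":[-0.0779,-0.0307,0],"delta_rot":[0,0,0.2],"claw":8},
    {"delta_pos":[-0.0844,-0.0377,0],"delta_rot":[0,0,0.222],"claw":8},
    {"delta_pos":[-0.0902,-0.0453,0],"delta_rot":[0,0,0.244],"claw":8},
    {"delta_pos":[-0.0954,-0.0534,0],"delta_rot":[0,0,0.267],"claw":8},
    {"delta_pos":[-0.0998,-0.0619,0],"delta_rot":[0,0,0.289],"claw":8},
    {"delta_pos":[-0.1035,-0.0708,0],"delta_rot":[0,0,0.311],"claw":8},
    {"delta_pos":[-0.1064,-0.0799,0],"delta_rot":[0,0,0.333],"claw":8},
    {"delta_pos":[-0.1085,-0.0893,0],"delta_rot":[0,0,0.355],"claw":8},
    {"delta_pos":[-0.1085,-0.0893,0],"delta_rot":[0,0,0.355],"claw":8},
    {"delta_pos":[-0.1085,-0.0893,0],"delta_rot":[0,0,0.355],"claw":8}
  ]
}}

```text
time: 27.4
eef_pos: [0.3008, -0.3328, 0.0665]
tcp_rot: [0.1, 0.697, -0.099, 0.703]
contact_force: [-5.7, -0.4, 1.8]
opening: 0.131
```

Run:
```python
from h import *
s=st()
C=np.array([.4105,-.3523]); p=s['eef_pos'][:2]; d=np.array(p)-C; print(np.hypot(*d)); a0=np.degrees(np.arctan2(d[1],d[0])); print(a0); r=.110
for a in [175,180,185]:
    t=np.radians(a); print(a,(C+r*np.array([np.cos(t),np.sin(t)])-p).round(4).tolist())
```

```text
t 27.4 pos [ 0.3008 -0.3328  0.0665] x [ 0.008 -0.    -1.   ] y [0.278 0.961 0.002] F [-5.7 -0.4  1.8] op 0.131 q6 [-1.07  0.04  2.25  0.01  0.85 -2.36]
0.11138388961545326
169.93789987524863
175 [0.0001, -0.0099]
180 [-0.0003, -0.0195]
185 [0.0001, -0.029]
```

Now another 15°, then release and look.

>>> {"api": "play_rows", "payload": {
  "targets": [
    {"delta_pos":[0.0,-0.005,0],"delta_rot":[0,0,0.01],"claw":8},
    {"delta_pos":[0.0001,-0.01,0],"delta_rot":[0,0,0.02],"claw":8},
    {"delta_pos":[-0.0003,-0.0195,0],"delta_rot":[0,0,0.03],"claw":8},
    {"delta_pos":[0.0001,-0.0285,0],"delta_rot":[0,0,0.04],"claw":8},
    {"delta_pos":[0.0001,-0.0285,0],"delta_rot":[0,0,0.04],"claw":8},
    {"delta_pos":[0.0001,-0.0285,0],"delta_rot":[0,0,0.04],"claw":8},
    {"delta_pos":[0.0001,-0.0285,0],"delta_rot":[0,0,0.04],"claw":8},
    {"delta_pos":[0.0001,-0.0285,0],"delta_rot":[0,0,0.04],"claw":16},
    {"delta_pos":[0.0001,-0.0285,0],"delta_rot":[0,0,0.04],"claw":38},
    {"delta_pos":[0.0001,-0.0285,0],"delta_rot":[0,0,0.04],"claw":38},
    {"delta_pos":[0.0001,-0.0285,0],"delta_rot":[0,0,0.04],"claw":38},
    {"delta_pos":[0,-0.0285,0.03],"delta_rot":[0,0,0.04],"claw":38},
    {"delta_pos":[0,-0.0285,0.06],"delta_rot":[0,0,0.04],"claw":38}
  ]
}}

```text
time: 28.48
eef_pos: [0.3002, -0.3595, 0.1252]
tcp_rot: [0.058, 0.703, -0.053, 0.707]
contact_force: [0.0, 0.1, 0.6]
opening: 0.446
```

>>> {"api": "play_rows", "payload": {
  "targets": [
    {"delta_pos":[0.066,0.055,0.19],"delta_rot":[0,0,-0.03],"claw":70},
    {"delta_pos":[0.066,0.055,0.19],"delta_rot":[0,0,-0.03],"claw":70},
    {"delta_pos":[0.066,0.055,0.19],"delta_rot":[0,0,-0.03],"claw":70},
    {"delta_pos":[0.066,0.055,0.19],"delta_rot":[0,0,-0.03],"claw":70},
    {"delta_pos":[0.066,0.055,0.19],"delta_rot":[0,0,-0.03],"claw":70},
    {"delta_pos":[0.066,0.055,0.19],"delta_rot":[0,0,-0.03],"claw":70},
    {"delta_pos":[0.066,0.055,0.19],"delta_rot":[0,0,-0.03],"claw":70},
    {"delta_pos":[0.066,0.055,0.19],"delta_rot":[0,0,-0.03],"claw":70},
    {"delta_pos":[0.066,0.055,0.19],"delta_rot":[0,0,-0.03],"claw":70}
  ]
}}

```text
time: 29.23
eef_pos: [0.3655, -0.304, 0.313]
tcp_rot: [0.092, 0.7, -0.085, 0.703]
contact_force: [0.7, 0.1, -0.4]
opening: 0.822
```

```bash
python3 -c "
from h import *
look('w11',[.052],vth=150)"
```

```text
t 29.23 pos [ 0.3655 -0.304   0.313 ] x [ 0.004  0.009 -1.   ] y [0.248 0.969 0.009] F [ 0.7  0.1 -0.4] op 0.822 q6 [-0.91 -0.21  1.98  0.01  1.37 -2.23]
px [478. 220.] z 0.052 c 507.1 -70.2 size 83.2 42.3 long-dir deg 75.5
px [170. 170.] z 0.052 c 358.0 -404.7 size 39.4 37.4 long-dir deg -41.4
px [253. 143.] z 0.052 c 352.2 -306.6 size 41.2 39.1 long-dir deg 46.8
wall [[6.3, -68.3], [-43.5, -431.1], [-76.5, -338.5]]
```

H2 rests at (352.2,-306.6), about 2 mm from the pick point. Now I'll take it.

>>> {"api": "play_rows", "payload": {
  "newtons": 40,
  "targets": [
    {"delta_pos":[-0.0133,-0.0026,-0.19],"delta_rot":[-0.003,0.001,-0.16],"claw":70},
    {"delta_pos":[-0.0133,-0.0026,-0.19],"delta_rot":[-0.003,0.001,-0.16],"claw":70},
    {"delta_pos":[-0.0133,-0.0026,-0.19],"delta_rot":[-0.003,0.001,-0.16],"claw":70},
    {"delta_pos":[-0.0133,-0.0026,-0.19],"delta_rot":[-0.003,0.001,-0.16],"claw":70},
    {"delta_pos":[-0.0133,-0.0026,-0.19],"delta_rot":[-0.003,0.001,-0.16],"claw":70},
    {"delta_pos":[-0.0133,-0.0026,-0.19],"delta_rot":[-0.003,0.001,-0.16],"claw":70},
    {"delta_pos":[-0.0133,-0.0026,-0.22],"delta_rot":[-0.003,0.001,-0.16],"claw":70},
    {"delta_pos":[-0.0133,-0.0026,-0.245],"delta_rot":[-0.003,0.001,-0.16],"claw":70},
    {"delta_pos":[-0.0133,-0.0026,-0.2575],"delta_rot":[-0.003,0.001,-0.16],"claw":70},
    {"delta_pos":[-0.0133,-0.0026,-0.2575],"delta_rot":[-0.003,0.001,-0.16],"claw":70},
    {"delta_pos":[-0.0133,-0.0026,-0.2575],"delta_rot":[-0.003,0.001,-0.16],"claw":70},
    {"delta_pos":[-0.0133,-0.0026,-0.2575],"delta_rot":[-0.003,0.001,-0.16],"claw":38},
    {"delta_pos":[-0.0133,-0.0026,-0.2575],"delta_rot":[-0.003,0.001,-0.16],"claw":38},
    {"delta_pos":[-0.0133,-0.0026,-0.2575],"delta_rot":[-0.003,0.001,-0.16],"claw":38},
    {"delta_pos":[-0.0133,-0.0026,-0.2575],"delta_rot":[-0.003,0.001,-0.16],"claw":38},
    {"delta_pos":[-0.0133,-0.0026,-0.2575],"delta_rot":[-0.003,0.001,-0.16],"claw":38}
  ]
}}

```text
time: 30.62
eef_pos: [0.3531, -0.308, 0.0574]
tcp_rot: [0.259, 0.655, -0.261, 0.66]
contact_force: [-0.8, -0.0, 6.2]
opening: 0.506
```

```bash
python3 -c "
from h import *
st()"
```

```text
t 30.62 pos [ 0.3531 -0.308   0.0574] x [ 0.005 -0.006 -1.   ] y [ 0.684  0.729 -0.001] F [-0.8 -0.   6.2] op 0.506 q6 [-0.93  0.1   2.2   0.    0.83 -1.75]
```

>>> {"api": "play_rows", "payload": {
  "targets": [
    {"delta_pos":[0,0,0.03],"delta_rot":[0,0,0],"claw":38},
    {"delta_pos":[0,0,0.07],"delta_rot":[0,0,0],"claw":38},
    {"delta_pos":[0,0,0.11],"delta_rot":[0,0,0],"claw":38},
    {"delta_pos":[0.14,0.213,0.13],"delta_rot":[0,0,-0.35],"claw":38},
    {"delta_pos":[0.14,0.213,0.13],"delta_rot":[0,0,-0.35],"claw":38},
    {"delta_pos":[0.14,0.213,0.13],"delta_rot":[0,0,-0.35],"claw":38},
    {"delta_pos":[0.14,0.213,0.13],"delta_rot":[0,0,-0.35],"claw":38},
    {"delta_pos":[0.14,0.213,0.13],"delta_rot":[0,0,-0.35],"claw":38},
    {"delta_pos":[0.14,0.213,0.13],"delta_rot":[0,0,-0.35],"claw":38},
    {"delta_pos":[0.14,0.213,0.13],"delta_rot":[0,0,-0.35],"claw":38},
    {"delta_pos":[0.14,0.213,0.13],"delta_rot":[0,0,-0.35],"claw":38},
    {"delta_pos":[0.14,0.213,0.13],"delta_rot":[0,0,-0.35],"claw":38},
    {"delta_pos":[0.14,0.213,0.13],"delta_rot":[0,0,-0.35],"claw":38},
    {"delta_pos":[0.14,0.213,0.13],"delta_rot":[0,0,-0.35],"claw":38},
    {"delta_pos":[0.14,0.213,0.13],"delta_rot":[0,0,-0.35],"claw":38},
    {"delta_pos":[0.14,0.213,0.13],"delta_rot":[0,0,-0.35],"claw":38},
    {"delta_pos":[0.14,0.213,0.13],"delta_rot":[0,0,-0.35],"claw":38}
  ]
}}

```text
time: 32.03
eef_pos: [0.4929, -0.0952, 0.1874]
tcp_rot: [-0.563, -0.424, 0.567, -0.426]
contact_force: [-0.1, 0.8, -0.8]
opening: 0.504
```

```bash
python3 -c "
from h import *
held('w12',.0334)"
```

```text
t 32.03 pos [ 0.4929 -0.0952  0.1874] x [-0.003 -0.007 -1.   ] y [ 0.961 -0.278 -0.001] F [-0.1  0.8 -0.8] op 0.504 q6 [-0.39 -0.03  2.06 -0.01  1.11 -0.1 ]
tcp wall [ -0.3 -96.2] ztop 0.182
px [260. 276.] z 0.18200794882954532 c 494.9 -92.6 size 42.1 40.0 long-dir deg -16.1
px [263. 154.] z 0.18200794882954532 c 509.8 -43.9 size 41.7 21.6 long-dir deg 73.9
px [264.  42.] z 0.18200794882954532 c 520.5 -7.9 size 25.6 21.5 long-dir deg 73.9
row 88 step 23.7 y@36 -22.5 y@64 -21.7 y@held -18.3
row 95 step 42.3 y@36 -27.5 y@64 -26.2 y@held -20.6
row 211 step 41.5 y@36 -121.2 y@64 -110.1 y@held -63.3
row 233 step 13.0 y@36 -141.5 y@64 -128.3 y@held -72.6
row 322 step 30.9 y@36 -233.4 y@64 -210.6 y@held -114.5
row 345 step 5.6 y@36 -260.0 y@64 -234.4 y@held -126.6
row 374 step 34.8 y@36 -295.3 y@64 -266.1 y@held -142.7
```

View pics/w12b.png

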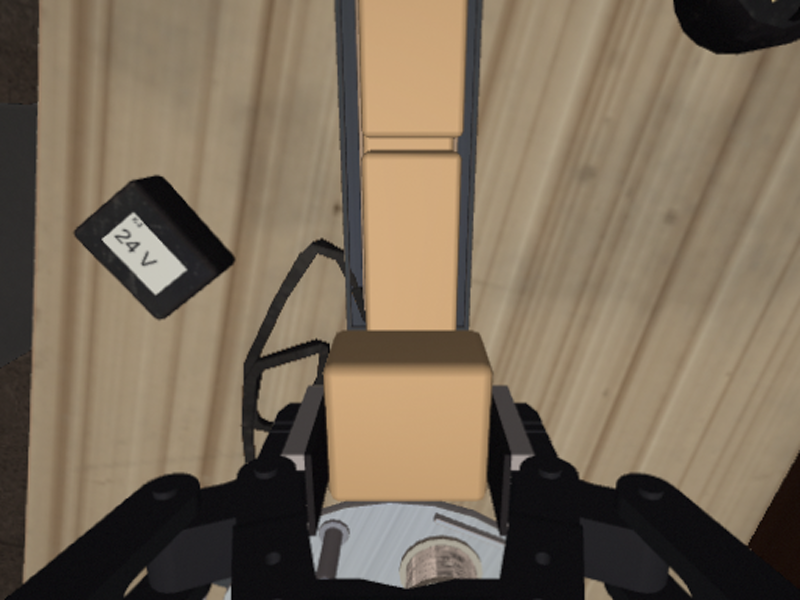

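The second course shows a gap of about 5 mm between its two whole bricks (rows 88/95), lined up on the same centre column. The held half's centre is at y -93.4, so I shift it by -2.6 mm and lower it. After that I'll check the benchside bricks.

>>> {"api": "play_rows", "payload": {
  "targets": [
    {"delta_pos":[-0.0003,-0.0026,-0.03],"delta_rot":[0,0,0],"claw":38},
    {"delta_pos":[-0.0003,-0.0026,-0.06],"delta_rot":[0,0,0],"claw":38},
    {"delta_pos":[-0.0003,-0.0026,-0.076],"delta_rot":[0,0,0],"claw":38},
    {"delta_pos":[-0.0003,-0.0026,-0.084],"delta_rot":[0,0,0],"claw":38},
    {"delta_pos":[-0.0003,-0.0026,-0.089],"delta_rot":[0,0,0],"claw":38},
    {"delta_pos":[-0.0003,-0.0026,-0.089],"delta_rot":[0,0,0],"claw":38},
    {"delta_pos":[-0.0003,-0.0026,-0.089],"delta_rot":[0,0,0],"claw":38},
    {"delta_pos":[-0.0003,-0.0026,-0.089],"delta_rot":[0,0,0],"claw":38},
    {"delta_pos":[-0.0003,-0.0026,-0.089],"delta_rot":[0,0,0],"claw":60},
    {"delta_pos":[-0.0003,-0.0026,-0.089],"delta_rot":[0,0,0],"claw":60},
    {"delta_pos":[-0.0003,-0.0026,-0.089],"delta_rot":[0,0,0],"claw":60},
    {"delta_pos":[-0.0003,-0.0026,-0.05],"delta_rot":[0,0,0],"claw":60},
    {"delta_pos":[-0.0003,-0.0026,0.0],"delta_rot":[0,0,0],"claw":60}
  ]
}}

```text
time: 33.17
eef_pos: [0.4903, -0.0969, 0.1767]
tcp_rot: [-0.562, -0.426, 0.569, -0.424]
contact_force: [0.9, -1.0, -0.0]
opening: 0.699
```

>>> {"api": "play_rows", "payload": {
  "targets": [
    {"delta_pos":[0,0,0.08],"delta_rot":[0,0,0],"claw":70},
    {"delta_pos":[0,0.265,0.12],"delta_rot":[0,0,0],"claw":70},
    {"delta_pos":[0,0.265,0.12],"delta_rot":[0,0,0],"claw":70},
    {"delta_pos":[0,0.265,0.12],"delta_rot":[0,0,0],"claw":70},
    {"delta_pos":[0,0.265,0.12],"delta_rot":[0,0,0],"claw":70},
    {"delta_pos":[0,0.265,0.12],"delta_rot":[0,0,0],"claw":70},
    {"delta_pos":[0,0.265,0.12],"delta_rot":[0,0,0],"claw":70},
    {"delta_pos":[0,0.265,0.12],"delta_rot":[0,0,0],"claw":70},
    {"delta_pos":[0,0.265,0.12],"delta_rot":[0,0,0],"claw":70},
    {"delta_pos":[0,0.265,0.12],"delta_rot":[0,0,0],"claw":70},
    {"delta_pos":[0,0.265,0.12],"delta_rot":[0,0,0],"claw":70}
  ]
}}

```text
time: 34.08
eef_pos: [0.4901, 0.1677, 0.2963]
tcp_rot: [-0.561, -0.426, 0.569, -0.424]
contact_force: [0.2, -0.5, 0.2]
opening: 0.821
```

```bash
python3 -c "
from h import *
look('w13',[.028,.064,.092],vth=185)"
```

```text
t 34.08 pos [0.4901 0.1677 0.2963] x [-0.011 -0.004 -1.   ] y [ 0.961 -0.278 -0.01 ] F [ 0.2 -0.5  0.2] op 0.821 q6 [ 0.13 -0.09  1.91 -0.    1.33  0.42]
px [326. 326.] z 0.028 c 507.0 -84.4 size 55.3 47.1 long-dir deg 74.3
px [326. 326.] z 0.064 c 507.7 -53.6 size 50.1 42.7 long-dir deg 74.3
px [326. 326.] z 0.092 c 508.3 -29.7 size 46.1 39.3 long-dir deg 74.3
px [326. 281.] z 0.028 c 522.0 -13.8 size 72.6 39.3 long-dir deg 77.9
px [326. 281.] z 0.064 c 521.4 10.4 size 65.8 35.6 long-dir deg 77.9
px [326. 281.] z 0.092 c 520.8 29.3 size 60.5 32.8 long-dir deg 77.9
px [304.  18.] z 0.028 c 566.8 285.4 size 42.4 37.6 long-dir deg -16.5
px [304.  18.] z 0.064 c 562.0 281.7 size 38.4 34.0 long-dir deg -16.5
px [304.  18.] z 0.092 c 558.2 278.8 size 35.3 31.3 long-dir deg -16.5
wall [[10.1, -82.0], [2.3, -52.2], [-3.9, -29.0], [4.9, -9.9], [-2.5, 13.2], [-8.3, 31.1], [-35.6, 289.9], [-39.2, 285.0], [-42.0, 281.1]]
```

View pics/w13b.png

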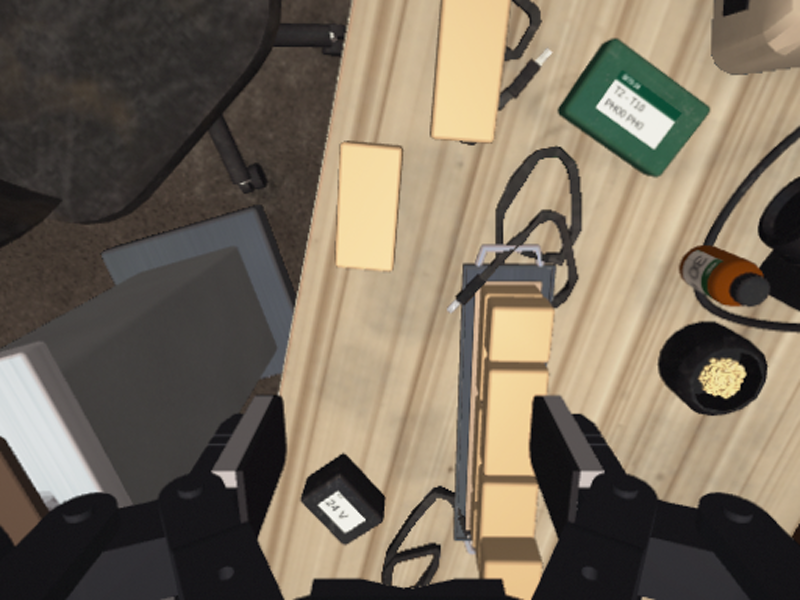

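The picture shows a complete second course and the half starting the third at the lower end. brick X is at corners (342,142), (402,147), (391,270), (337,267), and brick Y is at the top.

Run:
```python
from h import *
import pickle
c=pickle.load(open('pics/w13.pkl','rb'));im=cv2.imread('pics/w13.png')
b=unproj(np.array([(342,142),(402,147),(391,270),(337,267)])*.64,.028,c)*1000
print(b.round(1)[:,:2].tolist(),b.mean(0).round(1)); l=(b[0]+b[1]-b[2]-b[3]);print(np.degrees(np.arctan2(l[1],l[0])))
hsv=cv2.cvtColor(im,cv2.COLOR_BGR2HSV);print(hsv[int(205*.64),int(368*.64)],hsv[int(70*.64),int(470*.64)],hsv[int(320*.64),int(400*.64)])
m=((hsv[...,0]>8)&(hsv[...,0]<24)&(hsv[...,1]>60)&(hsv[...,2]>222)).astype(np.uint8)
for k in cv2.findContours(m,cv2.RETR_EXTERNAL,cv2.CHAIN_APPROX_NONE)[0]:
    if cv2.contourArea(k)>1200: print(k[:,0].mean(0).round(0),cv2.minAreaRect((unproj(k[:,0],.028,c)[:,:2]*1000).astype(np.float32)))
b=unproj(np.array([(484,359),(550,363),(486,475),(548,478),(483,483),(539,483),(488,360),(552,358),(489,303),(551,305)])*.64,.064,c)*1000; print(wall(b).tolist())
```

```text
[[464.4, 245.7], [503.2, 231.2], [470.7, 149.3], [432.8, 162.6]] [467.8 197.2  28. ]
68.78040037277319
[ 21  83 246] [ 20  88 243] [ 17  65 169]
[328. 269.] ((530.46533203125, -3.6359176635742188), (94.9955062866211, 44.63648223876953), 73.3716812133789)
[235. 132.] ((466.90216064453125, 197.36276245117188), (86.93899536132812, 41.573429107666016), 69.1272201538086)
[300.  44.] ((558.822509765625, 264.5869140625), (84.64842987060547, 40.963619232177734), 69.77510070800781)
[[-22.8, 77.0], [24.1, 74.2], [-16.8, -20.2], [30.6, -22.3], [-18.8, -27.5], [24.1, -26.9], [-19.9, 76.2], [25.2, 78.1], [-21.3, 119.0], [21.1, 117.8]]
```

>>> {"api": "play_rows", "payload": {
  "targets": [
    {"delta_pos":[-0.023,0.0295,-0.18],"delta_rot":[0.001,-0.003,-0.027],"claw":70},
    {"delta_pos":[-0.023,0.0295,-0.18],"delta_rot":[0.001,-0.003,-0.027],"claw":70},
    {"delta_pos":[-0.023,0.0295,-0.18],"delta_rot":[0.001,-0.003,-0.027],"claw":70},
    {"delta_pos":[-0.023,0.0295,-0.18],"delta_rot":[0.001,-0.003,-0.027],"claw":70},
    {"delta_pos":[-0.023,0.0295,-0.18],"delta_rot":[0.001,-0.003,-0.027],"claw":70},
    {"delta_pos":[-0.023,0.0295,-0.18],"delta_rot":[0.001,-0.003,-0.027],"claw":70},
    {"delta_pos":[-0.023,0.0295,-0.22],"delta_rot":[0.001,-0.003,-0.027],"claw":70},
    {"delta_pos":[-0.023,0.0295,-0.25],"delta_rot":[0.001,-0.003,-0.027],"claw":70},
    {"delta_pos":[-0.023,0.0295,-0.264],"delta_rot":[0.001,-0.003,-0.027],"claw":70},
    {"delta_pos":[-0.023,0.0295,-0.264],"delta_rot":[0.001,-0.003,-0.027],"claw":70},
    {"delta_pos":[-0.023,0.0295,-0.264],"delta_rot":[0.001,-0.003,-0.027],"claw":70},
    {"delta_pos":[-0.023,0.0295,-0.264],"delta_rot":[0.001,-0.003,-0.027],"claw":38},
    {"delta_pos":[-0.023,0.0295,-0.264],"delta_rot":[0.001,-0.003,-0.027],"claw":38},
    {"delta_pos":[-0.023,0.0295,-0.264],"delta_rot":[0.001,-0.003,-0.027],"claw":38},
    {"delta_pos":[-0.023,0.0295,-0.264],"delta_rot":[0.001,-0.003,-0.027],"claw":38},
    {"delta_pos":[-0.023,0.0295,-0.264],"delta_rot":[0.001,-0.003,-0.027],"claw":38}
  ]
}}

```text
time: 35.47
eef_pos: [0.4691, 0.197, 0.0346]
tcp_rot: [0.584, 0.4, -0.582, 0.4]
contact_force: [-0.2, -0.9, 6.8]
opening: 0.504
```

```bash
python3 -c "
from h import *
st()"
```

```text
t 35.47 pos [0.4691 0.197  0.0346] x [ 0.002  0.    -1.   ] y [ 0.933 -0.359  0.002] F [-0.2 -0.9  6.8] op 0.504 q6 [ 0.2   0.23  2.11 -0.    0.8   0.57]
```

>>> {"api": "play_rows", "payload": {
  "targets": [
    {"delta_pos":[0,0,0.03],"delta_rot":[0,0,0],"claw":38},
    {"delta_pos":[0,0,0.07],"delta_rot":[0,0,0],"claw":38},
    {"delta_pos":[0,0,0.11],"delta_rot":[0,0,0],"claw":38},
    {"delta_pos":[0,0,0.155],"delta_rot":[0,0,0.027],"claw":38},
    {"delta_pos":[0.044,-0.223,0.155],"delta_rot":[0,0,0.027],"claw":38},
    {"delta_pos":[0.044,-0.223,0.155],"delta_rot":[0,0,0.027],"claw":38},
    {"delta_pos":[0.044,-0.223,0.155],"delta_rot":[0,0,0.027],"claw":38},
    {"delta_pos":[0.044,-0.223,0.155],"delta_rot":[0,0,0.027],"claw":38},
    {"delta_pos":[0.044,-0.223,0.155],"delta_rot":[0,0,0.027],"claw":38},
    {"delta_pos":[0.044,-0.223,0.155],"delta_rot":[0,0,0.027],"claw":38},
    {"delta_pos":[0.044,-0.223,0.155],"delta_rot":[0,0,0.027],"claw":38},
    {"delta_pos":[0.044,-0.223,0.155],"delta_rot":[0,0,0.027],"claw":38},
    {"delta_pos":[0.044,-0.223,0.155],"delta_rot":[0,0,0.027],"claw":38},
    {"delta_pos":[0.044,-0.223,0.155],"delta_rot":[0,0,0.027],"claw":38}
  ]
}}

```text
time: 36.63
eef_pos: [0.5126, -0.0248, 0.1894]
tcp_rot: [0.566, 0.425, -0.565, 0.425]
contact_force: [0.2, 0.7, -1.4]
opening: 0.504
```

```bash
python3 -c "
from h import *
held('w14',.0346)"
```

```text
t 36.63 pos [ 0.5126 -0.0248  0.1894] x [ 0.001  0.001 -1.   ] y [ 0.961 -0.278  0.001] F [ 0.2  0.7 -1.4] op 0.504 q6 [-0.25 -0.01  2.03  0.    1.12  0.03]
tcp wall [ -1.1 -23.1] ztop 0.1828
px [260. 273.] z 0.18277913308153498 c 513.8 -24.8 size 87.9 42.0 long-dir deg 73.9
px [264. 114.] z 0.18277913308153498 c 533.9 40.2 size 34.9 21.6 long-dir deg 73.9
px [264.  25.] z 0.18277913308153498 c 541.7 67.9 size 21.7 15.2 long-dir deg -16.1
row 55 step 35.4 y@36 74.7 y@64 72.9 y@held 65.3
row 62 step 26.4 y@36 69.9 y@64 68.6 y@held 63.2
row 165 step 39.7 y@36 -7.6 y@64 -0.9 y@held 27.6
row 181 step 15.1 y@36 -21.1 y@64 -13.0 y@held 21.4
row 366 step 8.1 y@36 -211.3 y@64 -183.6 y@held -65.9
row 375 step 31.7 y@36 -222.5 y@64 -193.6 y@held -71.0
```

>>> {"api": "play_rows", "payload": {
  "targets": [
    {"delta_pos":[0.0007,-0.0011,-0.03],"delta_rot":[0,0,0],"claw":38},
    {"delta_pos":[0.0007,-0.0011,-0.06],"delta_rot":[0,0,0],"claw":38},
    {"delta_pos":[0.0007,-0.0011,-0.076],"delta_rot":[0,0,0],"claw":38},
    {"delta_pos":[0.0007,-0.0011,-0.084],"delta_rot":[0,0,0],"claw":38},
    {"delta_pos":[0.0007,-0.0011,-0.0895],"delta_rot":[0,0,0],"claw":38},
    {"delta_pos":[0.0007,-0.0011,-0.0895],"delta_rot":[0,0,0],"claw":38},
    {"delta_pos":[0.0007,-0.0011,-0.0895],"delta_rot":[0,0,0],"claw":38},
    {"delta_pos":[0.0007,-0.0011,-0.0895],"delta_rot":[0,0,0],"claw":38},
    {"delta_pos":[0.0007,-0.0011,-0.0895],"delta_rot":[0,0,0],"claw":60},
    {"delta_pos":[0.0007,-0.0011,-0.0895],"delta_rot":[0,0,0],"claw":60},
    {"delta_pos":[0.0007,-0.0011,-0.0895],"delta_rot":[0,0,0],"claw":60},
    {"delta_pos":[0.0007,-0.0011,-0.05],"delta_rot":[0,0,0],"claw":60},
    {"delta_pos":[0.0007,-0.0011,0.0],"delta_rot":[0,0,0],"claw":60}
  ]
}}

```text
time: 37.77
eef_pos: [0.511, -0.0253, 0.1789]
tcp_rot: [-0.564, -0.427, 0.566, -0.423]
contact_force: [1.2, -0.2, 1.1]
opening: 0.703
```

>>> {"api": "play_rows", "payload": {
  "targets": [
    {"delta_pos":[0,0,0.05],"delta_rot":[0,0,0],"claw":70},
    {"delta_pos":[0.02,0.27,0.11],"delta_rot":[0,0,-0.022],"claw":70},
    {"delta_pos":[0.02,0.27,0.11],"delta_rot":[0,0,-0.022],"claw":70},
    {"delta_pos":[0.02,0.27,0.11],"delta_rot":[0,0,-0.022],"claw":70},
    {"delta_pos":[0.02,0.27,0.11],"delta_rot":[0,0,-0.022],"claw":70},
    {"delta_pos":[0.02,0.27,0.11],"delta_rot":[0,0,-0.022],"claw":70},
    {"delta_pos":[0.02,0.27,0.11],"delta_rot":[0,0,-0.022],"claw":70},
    {"delta_pos":[0.02,0.27,0.11],"delta_rot":[0,0,-0.022],"claw":70},
    {"delta_pos":[0.02,0.27,0.11],"delta_rot":[0,0,-0.022],"claw":70},
    {"delta_pos":[0.02,0.27,0.11],"delta_rot":[0,0,-0.022],"claw":70},
    {"delta_pos":[0.02,0.27,0.11],"delta_rot":[0,0,-0.022],"claw":70}
  ]
}}

```text
time: 38.68
eef_pos: [0.5308, 0.2443, 0.2886]
tcp_rot: [-0.578, -0.407, 0.581, -0.403]
contact_force: [0.1, -0.2, 0.7]
opening: 0.818
```

Run:
```python
from h import *
st(); im,c=snap('wrist','w15')
hsv=cv2.cvtColor(im,cv2.COLOR_BGR2HSV)
for v in (205,222,235):
  m=((hsv[...,0]>8)&(hsv[...,0]<24)&(hsv[...,1]>60)&(hsv[...,2]>v)).astype(np.uint8)
  for k in cv2.findContours(m,cv2.RETR_EXTERNAL,cv2.CHAIN_APPROX_NONE)[0]:
    if cv2.contourArea(k)>1200: print(v,k[:,0].mean(0).round(0),cv2.minAreaRect((unproj(k[:,0],.028,c)[:,:2]*1000).astype(np.float32)))
```

```text
t 38.68 pos [0.5308 0.2443 0.2886] x [-0.007  0.002 -1.   ] y [ 0.939 -0.343 -0.007] F [ 0.1 -0.2  0.7] op 0.818 q6 [0.26 0.07 1.77 0.   1.31 0.61]
205 [393. 222.] ((644.9918212890625, 112.8570785522461), (134.92324829101562, 32.329837799072266), 60.05120849609375)
205 [279. 127.] ((559.0783081054688, 265.0103759765625), (89.59039306640625, 41.5870475769043), 69.92889404296875)
205 [486.  88.] ((772.61865234375, 233.22946166992188), (39.01935958862305, 51.93108367919922), 82.22835540771484)
205 [346.  64.] ((641.9839477539062, 301.4973449707031), (125.32156372070312, 28.404420852661133), 59.541866302490234)
205 [252.  88.] ((542.0443115234375, 314.0281982421875), (172.05899047851562, 31.905006408691406), 65.49557495117188)
205 [208. 154.] ((457.5837707519531, 238.83145141601562), (376.1739501953125, 13.731619834899902), 59.91441345214844)
222 [279. 127.] ((559.3919067382812, 266.1135559082031), (87.29994201660156, 41.41939926147461), 69.92942810058594)
235 [279. 127.] ((559.4306030273438, 265.6033020019531), (86.26708984375, 39.65826416015625), 69.98304748535156)
```

>>> {"api": "play_rows", "payload": {
  "targets": [
    {"delta_pos":[0.0285,0.0213,-0.17],"delta_rot":[-0.0006,-0.002,0],"claw":62},
    {"delta_pos":[0.0285,0.0213,-0.17],"delta_rot":[-0.0006,-0.002,0],"claw":62},
    {"delta_pos":[0.0285,0.0213,-0.17],"delta_rot":[-0.0006,-0.002,0],"claw":62},
    {"delta_pos":[0.0285,0.0213,-0.17],"delta_rot":[-0.0006,-0.002,0],"claw":62},
    {"delta_pos":[0.0285,0.0213,-0.17],"delta_rot":[-0.0006,-0.002,0],"claw":62},
    {"delta_pos":[0.0285,0.0213,-0.17],"delta_rot":[-0.0006,-0.002,0],"claw":62},
    {"delta_pos":[0.0285,0.0213,-0.21],"delta_rot":[-0.0006,-0.002,0],"claw":62},
    {"delta_pos":[0.0285,0.0213,-0.24],"delta_rot":[-0.0006,-0.002,0],"claw":62},
    {"delta_pos":[0.0285,0.0213,-0.256],"delta_rot":[-0.0006,-0.002,0],"claw":62},
    {"delta_pos":[0.0285,0.0213,-0.256],"delta_rot":[-0.0006,-0.002,0],"claw":62},
    {"delta_pos":[0.0285,0.0213,-0.256],"delta_rot":[-0.0006,-0.002,0],"claw":62},
    {"delta_pos":[0.0285,0.0213,-0.256],"delta_rot":[-0.0006,-0.002,0],"claw":38},
    {"delta_pos":[0.0285,0.0213,-0.256],"delta_rot":[-0.0006,-0.002,0],"claw":38},
    {"delta_pos":[0.0285,0.0213,-0.256],"delta_rot":[-0.0006,-0.002,0],"claw":38},
    {"delta_pos":[0.0285,0.0213,-0.256],"delta_rot":[-0.0006,-0.002,0],"claw":38},
    {"delta_pos":[0.0285,0.0213,-0.256],"delta_rot":[-0.0006,-0.002,0],"claw":38}
  ]
}}

```text
time: 40.07
eef_pos: [0.562, 0.2656, 0.0364]
tcp_rot: [0.582, 0.404, -0.578, 0.405]
contact_force: [-0.8, -0.8, 6.6]
opening: 0.503
```

```bash
python3 -c "
from h import *
st()"
```

```text
t 40.07 pos [0.562  0.2656 0.0364] x [ 0.005  0.002 -1.   ] y [ 0.939 -0.344  0.004] F [-0.8 -0.8  6.6] op 0.503 q6 [0.28 0.43 1.83 0.   0.87 0.63]
```

>>> {"api": "play_rows", "payload": {
  "targets": [
    {"delta_pos":[0,0,0.03],"delta_rot":[0,0,0],"claw":38},
    {"delta_pos":[0,0,0.07],"delta_rot":[0,0,0],"claw":38},
    {"delta_pos":[0,0,0.11],"delta_rot":[0,0,0],"claw":38},
    {"delta_pos":[0,0,0.154],"delta_rot":[0,0,0.022],"claw":38},
    {"delta_pos":[-0.022,-0.2,0.154],"delta_rot":[0,0,0.022],"claw":38},
    {"delta_pos":[-0.022,-0.2,0.154],"delta_rot":[0,0,0.022],"claw":38},
    {"delta_pos":[-0.022,-0.2,0.154],"delta_rot":[0,0,0.022],"claw":38},
    {"delta_pos":[-0.022,-0.2,0.154],"delta_rot":[0,0,0.022],"claw":38},
    {"delta_pos":[-0.022,-0.2,0.154],"delta_rot":[0,0,0.022],"claw":38},
    {"delta_pos":[-0.022,-0.2,0.154],"delta_rot":[0,0,0.022],"claw":38},
    {"delta_pos":[-0.022,-0.2,0.154],"delta_rot":[0,0,0.022],"claw":38},
    {"delta_pos":[-0.022,-0.2,0.154],"delta_rot":[0,0,0.022],"claw":38},
    {"delta_pos":[-0.022,-0.2,0.154],"delta_rot":[0,0,0.022],"claw":38},
    {"delta_pos":[-0.022,-0.2,0.154],"delta_rot":[0,0,0.022],"claw":38}
  ]
}}

```text
time: 41.23
eef_pos: [0.54, 0.0669, 0.1905]
tcp_rot: [0.567, 0.425, -0.563, 0.426]
contact_force: [0.1, 0.3, -1.1]
opening: 0.503
```

```bash
python3 -c "
from h import *
held('w16',.0364)"
```

```text
t 41.23 pos [0.54   0.0669 0.1905] x [ 0.005  0.003 -1.   ] y [ 0.961 -0.277  0.004] F [ 0.1  0.3 -1.1] op 0.503 q6 [-0.06  0.06  1.96  0.    1.12  0.21]
tcp wall [-0.4 72.6] ztop 0.1821
px [260. 272.] z 0.18209036209781312 c 540.6 64.7 size 92.3 42.1 long-dir deg 74.0
row 77 step 4.7 y@36 155.7 y@64 155.4 y@held 154.1
row 88 step 23.4 y@36 147.9 y@64 148.4 y@held 150.5
row 93 step 16.3 y@36 144.2 y@64 145.1 y@held 148.8
row 106 step 18.2 y@36 134.7 y@64 136.5 y@held 144.4
row 123 step 33.6 y@36 121.8 y@64 125.0 y@held 138.4
row 136 step 25.5 y@36 111.7 y@64 115.9 y@held 133.7
row 165 step 43.0 y@36 88.2 y@64 94.8 y@held 122.8
row 180 step 16.2 y@36 75.5 y@64 83.5 y@held 116.9
row 363 step 5.5 y@36 -112.1 y@64 -84.9 y@held 29.9
row 373 step 47.7 y@36 -124.4 y@64 -96.0 y@held 24.2
```

View pics/w16b.png

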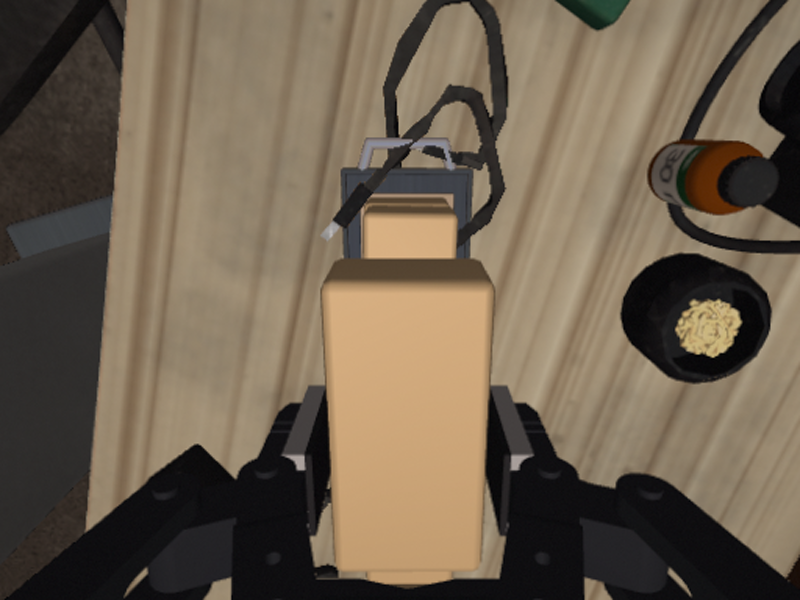

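brick Y is held straight, centred at y ≈72.6 over the +y end, with the half of the second course visible below it at (410,230). I'll lower it and back off for the final view.

>>> {"api": "play_rows", "payload": {
  "targets": [
    {"delta_pos":[0.0002,-0.0006,-0.03],"delta_rot":[0,0,0],"claw":38},
    {"delta_pos":[0.0002,-0.0006,-0.06],"delta_rot":[0,0,0],"claw":38},
    {"delta_pos":[0.0002,-0.0006,-0.076],"delta_rot":[0,0,0],"claw":38},
    {"delta_pos":[0.0002,-0.0006,-0.084],"delta_rot":[0,0,0],"claw":38},
    {"delta_pos":[0.0002,-0.0006,-0.089],"delta_rot":[0,0,0],"claw":38},
    {"delta_pos":[0.0002,-0.0006,-0.089],"delta_rot":[0,0,0],"claw":38},
    {"delta_pos":[0.0002,-0.0006,-0.089],"delta_rot":[0,0,0],"claw":38},
    {"delta_pos":[0.0002,-0.0006,-0.089],"delta_rot":[0,0,0],"claw":38},
    {"delta_pos":[0.0002,-0.0006,-0.089],"delta_rot":[0,0,0],"claw":60},
    {"delta_pos":[0.0002,-0.0006,-0.089],"delta_rot":[0,0,0],"claw":60},
    {"delta_pos":[0.0002,-0.0006,-0.089],"delta_rot":[0,0,0],"claw":60},
    {"delta_pos":[0.0002,-0.0006,-0.05],"delta_rot":[0,0,0],"claw":60},
    {"delta_pos":[0.0002,-0.0006,0.0],"delta_rot":[0,0,0],"claw":60}
  ]
}}

```text
time: 42.37
eef_pos: [0.5377, 0.0663, 0.1796]
tcp_rot: [-0.565, -0.427, 0.565, -0.424]
contact_force: [1.4, -0.3, 0.1]
opening: 0.704
```

>>> {"api": "play_rows", "payload": {
  "targets": [
    {"delta_pos":[0,0,0.08],"delta_rot":[0,0,0],"claw":70},
    {"delta_pos":[-0.01,0.07,0.18],"delta_rot":[0,0,0],"claw":85},
    {"delta_pos":[-0.01,0.07,0.18],"delta_rot":[0,0,0],"claw":85},
    {"delta_pos":[-0.01,0.07,0.18],"delta_rot":[0,0,0],"claw":85},
    {"delta_pos":[-0.01,0.07,0.18],"delta_rot":[0,0,0],"claw":85},
    {"delta_pos":[-0.01,0.07,0.18],"delta_rot":[0,0,0],"claw":85},
    {"delta_pos":[-0.01,0.07,0.18],"delta_rot":[0,0,0],"claw":85},
    {"delta_pos":[-0.01,0.07,0.18],"delta_rot":[0,0,0],"claw":85},
    {"delta_pos":[-0.01,0.07,0.18],"delta_rot":[0,0,0],"claw":85}
  ]
}}

```text
time: 43.12
eef_pos: [0.5271, 0.1358, 0.3573]
tcp_rot: [-0.564, -0.427, 0.566, -0.423]
contact_force: [0.2, -0.4, -0.2]
opening: 1.001
```

```bash
python3 -c "
from h import *
look('w17',[.092],vth=185)
im=cv2.imread('pics/w17.png'); sd,_=snap('side','s17'); a=cv2.resize(sd[145:255,185:300],(460,440),interpolation=cv2.INTER_CUBIC)
b=cv2.resize(im,(587,440),interpolation=cv2.INTER_CUBIC)[:,120:460]
cv2.imwrite('pics/fin.png',np.hstack([b,a]))"
```

```text
t 43.12 pos [0.5271 0.1358 0.3573] x [-0.007  0.003 -1.   ] y [ 0.961 -0.277 -0.007] F [ 0.2 -0.4 -0.2] op 1.001 q6 [ 0.06 -0.06  1.77  0.    1.44  0.34]
px [286. 325.] z 0.092 c 495.6 -95.7 size 41.7 40.0 long-dir deg -15.6
px [288. 276.] z 0.092 c 515.7 -25.8 size 87.4 42.1 long-dir deg 73.6
wall [[2.4, -95.9], [2.2, -23.2]]
```

View pics/fin.png

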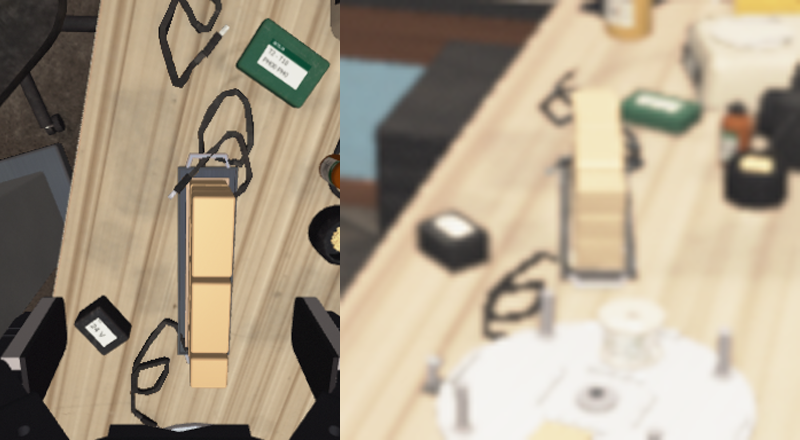

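The final view shows the third course full: the half plus two whole bricks, in line with even joints. The thin half and the reel are still on the carousel, and the bench bricks are used up. One last number for the +y brick, then I hand in.

Run:
```python
from h import *
import pickle
c=pickle.load(open('pics/w17.pkl','rb'))
p=(np.array([(193,195),(235,196),(231,277),(192,275)])+[120,0])/(587/512)
b=unproj(p,.092,c)*1000; ctr=wall(b.mean(0))[0]; print(wall(b).tolist(),ctr)
st()
if abs(ctr[0])<6 and abs(ctr[1]-72)<6: print('sign',ctrl.sign_off())
```

```text
[[-18.6, 118.3], [23.5, 117.4], [23.3, 28.0], [-18.5, 30.1]] [ 2.5 73.4]
t 43.22 pos [0.5272 0.1357 0.3573] x [-0.007  0.003 -1.   ] y [ 0.961 -0.278 -0.008] F [ 1.1  0.3 -0.3] op 0.99 q6 [ 0.06 -0.06  1.77  0.    1.44  0.35]
the job is handed in; nothing more can be done
sign None
```

The screen is laid and the job was handed in at about 43 s of the 210 s; it reported no verdict. Each half brick was turned to the pointer, left to rest and then taken. Four whole bricks were on the bench and all are used: two fill the second course and two the third, so the fourth course is empty.

**Third course, last check:** centres in the wall frame read (2.4, -95.9), (2.2, -23.2) and (2.5, 73.4) mm. Targets were x = 0 and y = -96, -24 and 72. About 1–1.5 mm of the x reading is camera offset.

**Second course:** its half brick read y = 95.5 (target 96). The joint between the two whole bricks measured about 5 mm instead of 6.

**Last pictures:** the wall stands straight, the thin half and the reel are still on the carousel, and I saw no sign that the bit box or black block had moved.

**What went wrong:** the first peg drag of the second turn slipped to 86° and wedged, with a reading of about 34 N at the wrist. I redid it with a tangential pinch, which brought the half to within about 2 mm of the pick point.

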